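# Set the tin music box on its sounding board and play it out

### The arm

A 6-joint arm with a two-finger parallel gripper is mounted at the origin on the work surface. World frame = base frame: x ahead of the robot, y to its left, z up, the work surface at z = 0. Lengths are in mm, angles in degrees, forces in N, time in s.
With the tool pointing down it reaches from about 350 to 800 mm from the base axis. Payload 7.3 kg.
Tool frame: the origin (TCP) lies on the front face of the gripper's body, between the roots of the fingers; the fingertips stand 73 mm ahead of it and the grasp point (between the pads) lies env.pinch_z ahead of it (env.pinch_z is the distance from the TCP to the grasp point, in mm); z points along the fingers, y is the line along which they close (so a half turn about z gives the same grasp; the last joint's range is limited). The gripper opens to 85 mm and grips with 20 to 120 N. Pads are 22 mm wide; open, the fingers measure 114 mm over their backs; the gripper's body (76 mm by 85 mm) begins 54 mm behind the grasp point. The pads swing forward as they close: fully open they stand 13 mm farther back than shut.
Start: joints at [64.802, 19.595, 87.324, -0, 73.075, -8.365], TCP at [152.017, 502.522, 303.922] pointing down, gripper open.
Joint ranges: [-145.02, 145.02], [-44.19, 115.74], [2.07, 154.8], [-57.11, 237.11], [16.16, 152.29], [-177.93, 177.93]. Speed limits (degrees/s): [147.25, 147.25, 180, 180, 180, 180].

### API

Orientations are given as a 3x3 rotation matrix whose columns are the frame's x, y, z axes.
In Python, from plant import env, read_camera, camera_model, look_for, mark_of gives the robot as it stands. The module is installed in compiled form; this text tells all that it offers.
- The arm moves only by the tool jog_arm, never from a script. Its argument "steps" is a list of rows, each an object of numbers: "hand": the closure, from -1 (fully open) to 1 (shut); "tx", "ty", "tz": the shift along the tool's x, y, z as a fraction of full scale; "yaw": the turn about the tool's z as a fraction of full scale. In form: [{"hand": .., "tx": .., "ty": .., "tz": .., "yaw": ..}, ...]. A call has 1 to 12 rows; each row shifts and turns the commanded pose from where the row before left it, along the tool's axes as they then stand; what a row does not reach is not made up. Full scale, the value 1, is 0.1 m for a shift and 2 rad for a turn. A row lasts 1/10 s, in which the tool goes at most 50 mm and 8.59 degrees, less where a joint would pass 70% of its speed; a pose out of reach is approached as far as the arm can. A call with a number of a shift or a turn outside -1 to 1 is refused whole. A call with a gripper value outside its range is refused whole. The fingers move at their own pace and stop on an object; the grip force is fixed at half the most. Time passes only in rows, so rows that do not move let the fingers close. It gives the time, the measured TCP pose, the force, the opening and the grip force at its end, in the units of the state.
- env.get_obs(): the state, without advancing time (a new reading comes with each control period).
- read_camera(name): name is "scene" or "top"; returns (picture, depth): 480x640x3 uint8, red, green, blue; 480x640 float32, mm along the optical axis (not along the pixel's ray), 0 where there is no reading.
- camera_model(name): a dict with "fx", "fy", "cx", "cy" (pixels), "D" ([k1, k2, p1, p2, k3] as OpenCV has them; the pictures are not rectified), "rvec" (rotation vector, rad) and "tvec" (3), from world to camera coordinates, as OpenCV has them. Camera axes: x right, y down, z forward; pixel columns grow to the right and rows downward; lengths in mm; the calibration is good to about 2 mm. A picture is of the moment at which its call begins. camera_model takes no time and is no camera call.
- env.hand_in(): hands the job in; it is judged then, once.
Trained networks look in the newest picture that a camera, given by its name, has taken for a name from the list of things; names that differ only in an ending like _2 or _b are one class to them, and where a whole thing is asked for, a point or a joint stands for the part that bears it (a point fixed in the world has none). Each returns a list of dicts, best first, with "p" (0 to 1); they miss things now and then, are a little off and sometimes report something else, mostly with a low value. They report only what shows in the picture. A call takes as long as a camera call. They do not tell look-alikes from the thing itself.
- look_for(camera, name): "box" ([left, top, right, bottom] in pixels, round what is visible of it).
- mark_of(camera, name): "location" ([row, column] in pixels: a listed point, or the origin of a listed thing).
The state is a dict: "time_s": time; "q": joint angles; "qvel": joint speeds; "tau": joint torques, N m; "position": TCP position; "tool_rot": TCP orientation; "force": force on the tool from outside, world axes, zero at the start; "wrist_torque": the same for the moment, N m; "opening": finger opening in mm; "grasp_force": force on a finger pad.
Only numpy, scipy, OpenCV 4.12 (cv2) and the standard library are available. Lean on these libraries where they do the work, as an engineer would, in place of code of your own. Each camera call takes 0.05 s, during which the arm holds its last target. There are 200 camera calls.

### The job

Lay the pale sounding board flat in the middle of the red tray, then set the blue tin music box upright and square on the middle of the board, let go, and only then take its crank by the knob and turn it clockwise until it comes to its stop. The tin dents easily: hold the box and its crank with a light grip only, and set it down on the board softly. Leave the bell, bottle, cup, piece case and fan where they are.

Things in the scene. Friction and masses are not known exactly. Their poses are not given: they have to be found in the camera images.
- tray: Round red lacquered tray fixed to the table, 240 mm across the rim, rim 16 mm high and 5 mm thick; the flat inner floor lies 6 mm above the table and is 206 mm or more across. Origin: centre of the underside, on the table. A small brass disc marks the middle.
- sound_board: Loose pale wood board lying flat, 150 x 66 x 8 mm (x, y, z of its frame), about 60 g, thin dark lines along its length. Origin: centre of the underside. z points up. Starts flat on the table.
- music_box: Loose blue tin music box with brass bands, 110 x 56 x 46 mm (x, y, z of its frame) without the crank, 0.3 to 0.55 kg. Origin: centre of the underside, z up. A red disc on the lid marks its -x end, the crank is at the +x end. The tin dents if a finger squeezes or pushes box, crank or knob with over 40 N, or if the box is pressed or dropped on the board with over 40 N.
- box_grip (a point): Best place to hold the music box, across its 56 mm width, clear of the crank: inside the box at x = -14 mm, y = 0, 32 mm above the underside (14 mm under the lid). Axes as the box.
- crank_axis (a point): Where the crank's vertical axis meets the lid: x = +24 mm, y = 0, 46 mm above the underside. Crank and knob sweep a circle 31 mm in radius about it and reach 72 mm above the underside.
- crank (a joint): Angle of the crank arm in rad, growing clockwise seen from above. 0: the arm points along the box's +y; 1.57: +x; 4.71: the stop, the arm points along -x, towards the red disc, beside a small red pin. Starts between 0 and 1.2. It turns with under 1 N at the knob.
- knob_mid (a point): Middle of the dark wooden crank knob, an upright cylinder 14 mm in diameter and 18 mm tall that spins freely on its pin; 24 mm from the crank's axis and 63 mm above the underside of the box. The steel crank arm, 10 mm wide, lies right under the knob, 50 to 54 mm above the underside.
- bell: Bystander: bronze bell weight, 68 mm in diameter, 77 mm tall with its loop. Origin: centre of the underside.
- sake_bottle: Bystander: grey stoneware sake bottle, 76 mm in diameter, 140 mm tall. Origin: centre of the underside.
- sake_cup: Bystander: small stoneware cup, 54 mm in diameter, 40 mm tall. Origin: centre of the underside.
- piece_case: Bystander: horn piece case, 82 x 134 x 44 mm (x, y, z). Origin: centre of the underside.
- fan: Bystander: closed folding fan lying flat, 200 x 22 x 16 mm, long along its x. Origin: centre of the underside.
There are look-alikes about, which are no part of the job. There is more than one size of the music_box; the job needs the middle-sized.

How it is judged:
By the outcome, as a careful person would: the job done as asked, in the order asked, and still so for the second after the job is handed in, with the robot touching nothing.
It also fails if it takes over 72 s, if anything falls off the work surface, if the arm or the gripper's body presses on something with over 40 N, if the wrist force passes 120 N, or if a joint passes its speed limit or range.

## Working session

There is one attempt and no reset: what is moved stays moved. The work goes in short steps, Python scripts to look and compute and a tool call to move; the robot and the scene stay as the last step left them, time stands still between calls to the robot, and variables do not carry over. Pictures are saved under pics/ and viewed, at most 10 in all, crops included, and the job is handed in when it is done.

Besides the shell and the picture viewer there is one more tool, called after ">>>" by a JSON object that holds its "op" and its "data", one argument or row to a line. jog_arm: Moves the arm, as the interface text tells. Shift numbers are shares of 0.1 m and turn numbers shares of 2 rad, none past 1 either way. Its arguments: {"type":"object","properties":{"steps":{"type":"array","items":{"type":"object","properties":{"hand":{"type":"number"},"tx":{"type":"number","minimum":-1,"maximum":1},"ty":{"type":"number","minimum":-1,"maximum":1},"tz":{"type":"number","minimum":-1,"maximum":1},"yaw":{"type":"number","minimum":-1,"maximum":1}}}}},"required":["steps"]}

```bash
mkdir -p pics; cat > h.py <<'E'
import numpy as np, cv2
from plant import env, read_camera, camera_model, look_for, mark_of
def cam(n):
    c=camera_model(n);K=np.array([[c['fx'],0,c['cx']],[0,c['fy'],c['cy']],[0,0,1.]]);R=cv2.Rodrigues(np.array(c['rvec'],float))[0]
    return K,np.array(c['D'],float),R,np.array(c['tvec'],float).ravel()
def ray(n,u,v):
    K,D,R,t=cam(n);p=cv2.undistortPoints(np.array([[[u,v]]],float),K,D)[0,0];d=R.T@np.array([p[0],p[1],1]);return -R.T@t,d
def at_z(n,u,v,z):
    o,d=ray(n,u,v);return o+d*(z-o[2])/d[2]
def cloud(n,dep):
    K,D,R,t=cam(n);v,u=np.mgrid[0:480,0:640]
    p=cv2.undistortPoints(np.stack([u.ravel(),v.ravel()],1).astype(float)[:,None],K,D)[:,0]
    z=dep.ravel().astype(float);P=np.c_[p*z[:,None],z]
    W=((P-t)@R).reshape(480,640,3);W[dep<=0]=np.nan;return W
def proj(n,P):
    K,D,R,t=cam(n);return cv2.projectPoints(np.atleast_2d(P).astype(float),cv2.Rodrigues(R)[0],t,K,D)[0][:,0]
E
python3 - <<'E'
from h import *
im={}
for n in('scene','top'):
    a,d=read_camera(n);cv2.imwrite(f'pics/{n}0.png',a[...,::-1]);np.savez(f'{n}0.npz',a=a,d=d);W=cloud(n,d)
    for k in('tray','sound_board','music_box','bell','sake_bottle','sake_cup','piece_case','fan'):
        print(n,k,[(round(x['p'],2),np.round(x['box']).tolist()) for x in look_for(n,k) if x['p']>.2])
    for k in('tray','sound_board','music_box','knob_mid','crank_axis','box_grip'):
        print(n,k,[(round(x['p'],2),np.round(x['location']).tolist(),np.round(W[int(x['location'][0]),int(x['location'][1])]).tolist()) for x in mark_of(n,k) if x['p']>.2])
print(env.pinch_z,env.get_obs())
E
```

```text
scene tray [(0.81, [290.0, 218.0, 383.0, 289.0])]
scene sound_board [(0.77, [176.0, 238.0, 222.0, 288.0]), (0.6, [102.0, 250.0, 122.0, 308.0])]
scene music_box [(0.84, [386.0, 147.0, 445.0, 193.0]), (0.83, [417.0, 197.0, 454.0, 237.0]), (0.55, [460.0, 151.0, 490.0, 176.0])]
scene bell []
scene sake_bottle [(0.76, [424.0, 257.0, 458.0, 307.0]), (0.29, [422.0, 198.0, 453.0, 240.0])]
scene sake_cup [(0.62, [439.0, 211.0, 455.0, 221.0])]
scene piece_case [(0.72, [424.0, 256.0, 458.0, 308.0]), (0.69, [441.0, 214.0, 450.0, 221.0]), (0.59, [313.0, 320.0, 375.0, 362.0])]
scene fan [(0.79, [104.0, 250.0, 126.0, 305.0])]
scene tray [(0.58, [254.0, 337.0], [541.0, 40.0, 14.0])]
scene sound_board [(0.84, [266.0, 199.0], [506.0, -315.0, 11.0])]
scene music_box [(0.93, [222.0, 433.0], [514.0, 300.0, 47.0]), (0.88, [168.0, 476.0], [297.0, 509.0, 13.0]), (0.68, [178.0, 411.0], [336.0, 297.0, 48.0])]
scene knob_mid [(0.67, [254.0, 335.0], [535.0, 33.0, 9.0]), (0.47, [217.0, 448.0], [530.0, 334.0, 75.0]), (0.39, [162.0, 400.0], [321.0, 262.0, 97.0])]
scene crank_axis [(0.98, [155.0, 473.0], [271.0, 50
[... 1710 characters left out ...]
4,
        7.30776114e+01, -8.36508835e+00]), 'qvel': array([-0.00651331, -0.02000202,  0.01182542,  0.13045309, -0.09337409,
       -0.07858746]), 'tau': array([-2.02136711e-03, -4.33556557e+01, -2.46273082e+01, -3.41741516e-04,
        2.60872766e-04,  3.03131958e-05]), 'position': array([152.00921726, 502.51333332, 303.92175879]), 'tool_rot': array([[-9.57152121e-01,  2.89585596e-01,  1.66357603e-05],
       [ 2.89585596e-01,  9.57152120e-01,  4.55407648e-05],
       [-2.73500375e-06,  4.84069162e-05, -9.99999999e-01]]), 'force': array([-0.74707743, -0.26676967,  0.07387696]), 'wrist_torque': array([ 0.01774195, -0.01359914,  0.02926246]), 'grasp_force': 0.0, 'opening': 85.38317736165942}
```

```bash
python3 - <<'E'
import cv2
a=cv2.imread('pics/top0.png');b=cv2.imread('pics/scene0.png')
cv2.imwrite('pics/t1.png',cv2.resize(a[130:360,90:510],(800,438),interpolation=cv2.INTER_CUBIC))
c=cv2.resize(a[225:355,100:235],None,fx=4.3,fy=4.3,interpolation=cv2.INTER_CUBIC)
cv2.imwrite('pics/c1.png',c)
E
```

```text
(no output)
```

View pics/t1.png

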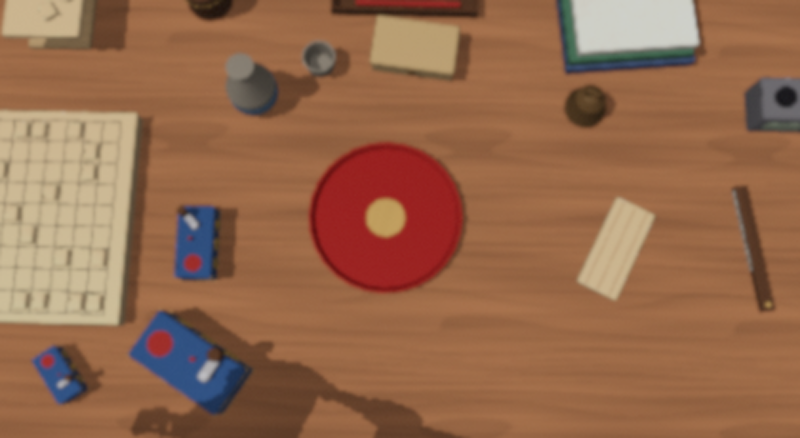

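View pics/c1.png

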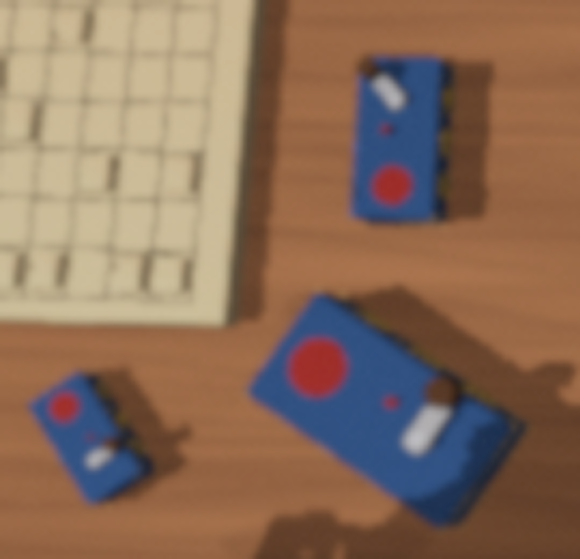

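View pics/scene0.png

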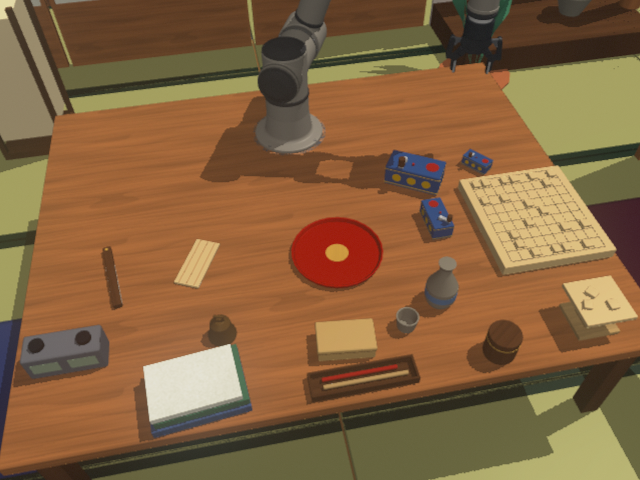

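```bash
cat >> h.py <<'E'
from scipy.optimize import minimize
def mask(a,kind,roi):
    h=cv2.cvtColor(a,cv2.COLOR_RGB2HSV).astype(int);H,S,V=h[...,0],h[...,1],h[...,2]
    m={'blue':(H>100)&(H<130)&(S>120),'pale':(H>10)&(H<30)&(S<130)&(V>120),'red':((H<6)|(H>172))&(S>190),'brass':(H>15)&(H<30)&(V>120)}[kind]
    r=np.zeros(m.shape,bool);x0,y0,x1,y1=roi;r[y0:y1,x0:x1]=1
    m=(m&r).astype(np.uint8);m=cv2.morphologyEx(m,cv2.MORPH_CLOSE,np.ones((5,5)))
    n,l,s,_=cv2.connectedComponentsWithStats(m);return (l==1+np.argmax(s[1:,4])).astype(np.uint8)
def sil(n,P,hull=True):
    p=proj(n,P);q=cv2.convexHull((p*16+0.).astype(np.float32)).round().astype(np.int32)
    # 4x supersample
    c=np.zeros((1920,2560),np.uint8);q=cv2.convexHull(((p+.5)*4-.5).astype(np.float32));cv2.fillConvexPoly(c,(q*16).round().astype(np.int32),255,shift=4)
    return cv2.resize(c,(640,480),interpolation=cv2.INTER_AREA)/255.
def cub(x,y,a,L,W,z0,z1):
    c,s=np.cos(a),np.sin(a);return np.array([[x+c*i*L/2-s*j*W/2,y+s*i*L/2+c*j*W/2,z] for i in(-1,1) for j in(-1,1) for z in(z0,z1)])
def fit(views,x,y,a,L,W,z0,z1):
    best=None
    hullm=[]
    for n,m in views:
        k=cv2.findContours(m,cv2.RETR_EXTERNAL,cv2.CHAIN_APPROX_NONE)[0];k=max(k,key=cv2.contourArea)
        f=np.zeros_like(m);cv2.fillConvexPoly(f,cv2.convexHull(k),1);hullm.append((n,f))
    def cost(v):
        return sum(np.abs(sil(n,cub(v[0],v[1],v[2]/50,L,W,z0,z1))-m).sum()/m.sum() for n,m in hullm)
    for da in(0,.15,-.15):
        r=minimize(cost,[x,y,(a+da)*50],method='Nelder-Mead',options=dict(initial_simplex=np.array([[x,y,(a+da)*50]]*4)+np.r_[np.zeros((1,3)),np.eye(3)*8],maxiter=120,xatol=.1,fatol=1e-4))
        if best is None or r.fun<best.fun:best=r
    v=best.x;return v[0],v[1],v[2]/50,best.fun
E
python3 - <<'E'
from h import *
T=np.load('top0.npz')['a'];S=np.load('scene0.npz')['a']
print('tray')
for n,a,roi in(('top',T,(240,190,345,300)),('scene',S,(280,205,395,300))):
    m=mask(a,'red',roi);k=max(cv2.findContours(m,0,1)[0],key=cv2.contourArea)
    W=np.array([at_z(n,*p,16)[:2] for p in k[:,0]],np.float32);print(n,cv2.minEnclosingCircle(W),cv2.fitEllipse(W))
    m=mask(a,'brass',(roi[0]+25,roi[1]+20,roi[2]-25,roi[3]-20));v,u=np.nonzero(m);print(m.sum(),at_z(n,u.mean(),v.mean(),6))
bt=mask(T,'blue',(178,236,212,284));bs=mask(S,'blue',(412,190,460,242))
for vv in([('top',bt)],[('scene',bs)],[('top',bt),('scene',bs)]):print('box',fit(vv,485,322,0,110,56,0,46))
for L,r0,r1 in((110,56,0),):pass
bt=mask(T,'pale',(388,228,440,294));bs=mask(S,'pale',(170,232,226,294))
for vv in([('top',bt)],[('scene',bs)],[('top',bt),('scene',bs)]):print('board',bt.sum(),fit(vv,493,-309,-.6,150,66,0,8))
B=cub(475,322,0,110,56,0,46)
bg=mask(T,'blue',(150,285,230,355));k=max(cv2.findContours(bg,0,1)[0],key=cv2.contourArea)
for nm,r in(('big',(150,285,230,355)),('mid',(178,236,212,284)),('small',(100,305,145,348))):
    k=max(cv2.findContours(mask(T,'blue',r),0,1)[0],key=cv2.contourArea);W=np.array([at_z('top',*p,40)[:2] for p in k[:,0]],np.float32);print(nm,cv2.minAreaRect(W))
E
```

```text
tray
top ((532.19580078125, 42.50419998168945), 117.1063461303711) ((531.9801025390625, 42.79296112060547), (228.73171997070312, 230.83901977539062), 159.27200317382812)
288 [531.77174005  43.71673476   6.        ]
scene ((533.6242065429688, 40.695953369140625), 119.85591125488281) ((533.3723754882812, 40.107887268066406), (233.71566772460938, 235.81370544433594), 80.30406951904297)
295 [530.86374567  40.70111338   6.        ]
box (np.float64(481.4187224586122), np.float64(326.9357727663698), np.float64(0.07657434892327014), np.float64(0.3670773324078893))
box (np.float64(443.74056559472194), np.float64(337.41956001781244), np.float64(-0.33640841751976963), np.float64(0.8608661754960433))
box (np.float64(479.80767614420495), np.float64(325.7464696001715), np.float64(-0.3121920328526496), np.float64(1.3770199440754973))
board 1315 (np.float64(490.8688378815191), np.float64(-316.7466181488125), np.float64(-0.4358878769180133), np.float64(0.14808453095104512))
board 1315 (np.float64(489.7035473356078), np.float64(-320.2151146867198), np.float64(-0.44858180097331785), np.float64(0.030319820235786627))
board 1315 (np.float64(489.65190007985245), np.float64(-319.844884186345), np.float64(-0.45320600612542017), np.float64(0.18520862377345543))
big ((303.4841613769531, 326.0832824707031), (154.75889587402344, 76.50735473632812), 57.599220275878906)Traceback (most recent call last):
  File "<stdin>", line 16, in <module>
  File "h.py", line 9, in at_z
    o,d=ray(n,u,v);return o+d*(z-o[2])/d[2]
        ~~~^^^^^^^
  File "h.py", line 7, in ray
    K,D,R,t=cam(n);p=cv2.undistortPoints(np.array([[[u,v]]],float),K,D)[0,0];d=R.T@np.array([p[0],p[1],1]);return -R.T@t,d
            ~~~^^^
  File "h.py", line 4, in cam
    c=camera_model(n);K=np.array([[c['fx'],0,c['cx']],[0,c['fy'],c['cy']],[0,0,1.]]);R=cv2.Rodrigues(np.array(c['rvec'],float))[0]
ValueError: time passes only in moves, steps and waits
```

```bash
python3 - <<'E'
s=open('h.py').read()
s=s.replace("def cam(n):\n    c=camera_model(n);","import pickle,os\nif not os.path.exists('cm.pkl'): pickle.dump({n:camera_model(n) for n in('top','scene')},open('cm.pkl','wb'))\nCM=pickle.load(open('cm.pkl','rb'))\ndef cam(n):\n    c=CM[n];")
open('h.py','w').write(s)
E
python3 - <<'E'
from h import *
T=np.load('top0.npz')['a'];S=np.load('scene0.npz')['a']
h=cv2.cvtColor(T,cv2.COLOR_RGB2HSV);print(h[262:280:4,186:206:4].tolist());h=cv2.cvtColor(S,cv2.COLOR_RGB2HSV);print(h[205:235:6,438])
out=[]
for n,a,k,r in(('top',T,'blue',(178,236,212,284)),('scene',S,'blue',(412,190,460,242)),('top',T,'pale',(388,228,440,294)),('scene',S,'pale',(170,232,226,294))):
    m=mask(a,k,r);print(n,k,cv2.boundingRect(m),m.sum())
    x0,y0,x1,y1=r;o=a[y0:y1,x0:x1,::-1].copy();mm=m[y0:y1,x0:x1];o=np.hstack([o,np.where(mm[...,None]>0,o,0)]);out.append(cv2.resize(o,(380,280),interpolation=0))
cv2.imwrite('pics/m.png',np.vstack([np.hstack(out[:2]),np.hstack(out[2:])]))
E
```

```text
[[[108, 163, 127], [115, 111, 119], [109, 150, 126], [108, 161, 127], [110, 110, 58]], [[137, 91, 109], [1, 186, 155], [175, 164, 143], [108, 161, 127], [16, 48, 59]], [[134, 94, 114], [1, 181, 156], [168, 135, 130], [108, 160, 129], [11, 48, 58]], [[108, 158, 121], [110, 145, 121], [108, 155, 125], [108, 154, 124], [115, 53, 53]], [[12, 135, 147], [12, 134, 145], [12, 134, 145], [12, 132, 147], [13, 134, 150]]]
[[129  79 107]
 [110 130 122]
 [114  45 108]
 [110 129 123]
 [ 15  93 107]]
top blue (183, 239, 20, 37) 483
scene blue (422, 199, 25, 29) 323
top pale (392, 233, 43, 56) 1315
scene pale (174, 239, 46, 49) 1215
```

View pics/m.png

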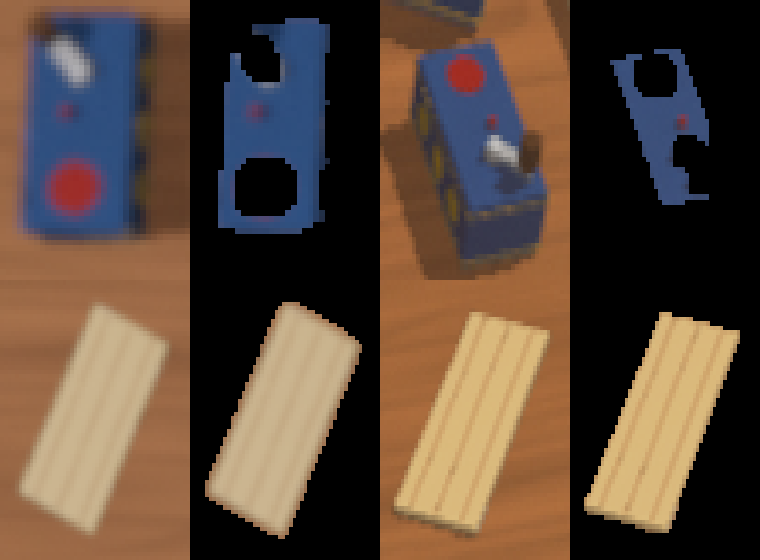

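```bash
cat >> h.py <<'E'
def box_views(T,S,rt,rs):
    out=[]
    for n,a,r in(('top',T,rt),('scene',S,rs)):
        h=cv2.cvtColor(a,cv2.COLOR_RGB2HSV).astype(int);H,s,V=h[...,0],h[...,1],h[...,2]
        m=((H>98)&(H<135)&(s>75)&(V>92)).astype(np.uint8);q=np.zeros_like(m);x0,y0,x1,y1=r;q[y0:y1,x0:x1]=m[y0:y1,x0:x1]
        k,l,st,_=cv2.connectedComponentsWithStats(q,connectivity=4);out.append((n,(l==1+np.argmax(st[1:,4])).astype(np.uint8)))
    return out
E
python3 - <<'E'
from h import *
T=np.load('top0.npz')['a'];S=np.load('scene0.npz')['a']
V=box_views(T,S,(178,236,212,284),(412,190,460,242))
for vv in(V[:1],V[1:],V):print('box',fit(vv,485,322,0.,110,56,45,46))
h=cv2.cvtColor(T,cv2.COLOR_RGB2HSV).astype(int);print('board S',h[262,408:420:3,1],h[262,380:390:3,1])
b=((h[...,1]<112)&(h[...,2]>120)).astype(np.uint8);q=np.zeros_like(b);q[228:294,388:440]=b[228:294,388:440]
bs=mask(S,'pale',(170,232,226,294))
for vv in([('top',q)],[('scene',bs)]):print('board',q.sum(),fit(vv,490,-318,-.44,150,66,0,8))
W=cloud('top',np.load('top0.npz')['d']);print('lid z',np.nanmedian(W[262:266,188:198,2]),'board z',np.nanmedian(W[255:268,405:420,2]))
# knob candidates: dark brown, top & scene
for n,a,(x0,y0,x1,y1) in(('top',T,(180,236,196,252)),('scene',S,(440,208,458,228))):
    h=cv2.cvtColor(a,cv2.COLOR_RGB2HSV).astype(int)[y0:y1,x0:x1];m=((h[...,0]<14)|(h[...,0]>165))&(h[...,2]<95)&(h[...,1]>70);v,u=np.nonzero(m);print('knob',n,m.sum(),u.mean()+x0,v.mean()+y0,at_z(n,u.mean()+x0,v.mean()+y0,66))
E
```

```text
box (np.float64(481.4627008699201), np.float64(327.61155831038195), np.float64(0.020911896304652147), np.float64(0.14158864747100042))
box (np.float64(482.82902536179176), np.float64(325.25329544214526), np.float64(0.015026398331606777), np.float64(0.06946871157704006))
box (np.float64(482.1329559274877), np.float64(326.20016096884626), np.float64(0.015117017248391748), np.float64(0.23903804794893901))
board S [74 78 77 74] [139 140 140 139]
board 1214 (np.float64(492.47726876348327), np.float64(-317.38839710826517), np.float64(-0.44903887699615197), np.float64(0.08392405259807803))
board 1214 (np.float64(489.6313298812862), np.float64(-320.2190240024238), np.float64(-0.4501686338961051), np.float64(0.030369070705205163))
lid z 46.04938979775747 board z 7.99555122223434
knob top 8 185.125 240.125 [524.54352201 344.63101855  66.        ]
knob scene 25 449.08 218.16 [526.89262517 339.86514852  66.        ]
```

```bash
cat >> h.py <<'E'
def go(*wps):
    """print tool-frame shift fractions per leg; wp=(x,y,z TCP,psi deg); turn first, then shift"""
    o=env.get_obs();p=np.array(o['position']);R=np.array(o['tool_rot']);ps=np.degrees(np.arctan2(R[1,0],R[0,0]))
    print('t',round(o['time_s'],2),'p',p.round(1),'psi',round(ps,2),'zdown',R[:,2].round(4),'open',round(o['opening'],2),'gf',o['grasp_force'],'F',np.round(o['force'],1),'q',np.round(o['q'],1),'pz',env.pinch_z)
    for x,y,z,s in wps:
        d=(s-ps+180)%360-180;yaw=-np.radians(d)/2
        c,n=np.cos(np.radians(s)),np.sin(np.radians(s));w=np.array([x,y,z])-p
        t=np.array([c*w[0]+n*w[1],n*w[0]-c*w[1],-w[2]])/100
        print('yaw total',round(yaw,4),'shift',t.round(4),'| /12',(t/12).round(4));p=np.array([x,y,z]);ps=s
E
python3 -c "
from h import *
go((520,150,300,154.3),(491,-318.8,200,154.3),(491,-318.8,85,154.3))"
```

```text
t 1.5 p [152.  502.5 303.9] psi 163.17 zdown [ 0.  0. -1.] open 85.38 gf 0.0 F [-0.7 -0.3  0.1] q [64.8 19.6 87.3  0.  73.1 -8.4] pz 53.900000000000006
yaw total 0.0774 shift [-4.8446 -1.5806  0.0392] | /12 [-0.4037 -0.1317  0.0033]
yaw total -0.0 shift [-1.7717 -4.35    1.    ] | /12 [-0.1476 -0.3625  0.0833]
yaw total -0.0 shift [0.   0.   1.15] | /12 [0.     0.     0.0958]
```

>>> {"op": "jog_arm", "data": {
  "steps": [
    {"hand": -1, "yaw": 0.039},
    {"hand": -1, "yaw": 0.0384},
    {"hand": -1, "tx": -0.44, "ty": -0.144},
    {"hand": -1, "tx": -0.44, "ty": -0.144},
    {"hand": -1, "tx": -0.44, "ty": -0.144},
    {"hand": -1, "tx": -0.44, "ty": -0.144},
    {"hand": -1, "tx": -0.44, "ty": -0.144},
    {"hand": -1, "tx": -0.44, "ty": -0.144},
    {"hand": -1, "tx": -0.44, "ty": -0.144},
    {"hand": -1, "tx": -0.44, "ty": -0.144},
    {"hand": -1, "tx": -0.44, "ty": -0.144},
    {"hand": -1, "tx": -0.44, "ty": -0.144}
  ]
}}

```text
$.steps[0]: bad value
```

>>> {"op": "jog_arm", "data": {
  "steps": [
    {"hand": -1, "tx": -0.22, "ty": -0.4, "tz": 0.05},
    {"hand": -1, "tx": -0.18, "ty": -0.4, "tz": 0.1},
    {"hand": -1, "tx": -0.18, "ty": -0.4, "tz": 0.1},
    {"hand": -1, "tx": -0.18, "ty": -0.4, "tz": 0.1},
    {"hand": -1, "tx": -0.18, "ty": -0.4, "tz": 0.1},
    {"hand": -1, "tx": -0.18, "ty": -0.4, "tz": 0.1},
    {"hand": -1, "tx": -0.18, "ty": -0.4, "tz": 0.1},
    {"hand": -1, "tx": -0.18, "ty": -0.4, "tz": 0.1},
    {"hand": -1, "tx": -0.18, "ty": -0.4, "tz": 0.1},
    {"hand": -1, "tx": -0.18, "ty": -0.4, "tz": 0.1},
    {"hand": -1, "tx": -0.18, "ty": -0.4, "tz": 0.1},
    {"hand": -1, "tz": 0}
  ]
}}

```text
$.steps[0]: bad value
```

```bash
python3 -c "
from h import *
go((491,-318.8,90,154.3))"
```

```text
t 1.5 p [152.  502.5 303.9] psi 163.17 zdown [ 0.  0. -1.] open 85.38 gf 0.0 F [-0.7 -0.3  0.1] q [64.8 19.6 87.3  0.  73.1 -8.4] pz 53.900000000000006
yaw total 0.0774 shift [-6.6163 -5.9306  2.1392] | /12 [-0.5514 -0.4942  0.1783]
```

>>> {"op": "jog_arm", "data": {
  "steps": [
    {"hand": -1, "tx": 0, "ty": 0, "tz": 0, "yaw": 0.039},
    {"hand": -1, "tx": 0, "ty": 0, "tz": 0, "yaw": 0.0384},
    {"hand": -1, "tx": -0.44, "ty": -0.144, "tz": 0, "yaw": 0},
    {"hand": -1, "tx": -0.44, "ty": -0.144, "tz": 0, "yaw": 0},
    {"hand": -1, "tx": -0.44, "ty": -0.144, "tz": 0, "yaw": 0},
    {"hand": -1, "tx": -0.44, "ty": -0.144, "tz": 0, "yaw": 0},
    {"hand": -1, "tx": -0.44, "ty": -0.144, "tz": 0, "yaw": 0},
    {"hand": -1, "tx": -0.44, "ty": -0.144, "tz": 0, "yaw": 0},
    {"hand": -1, "tx": -0.44, "ty": -0.144, "tz": 0, "yaw": 0},
    {"hand": -1, "tx": -0.44, "ty": -0.144, "tz": 0, "yaw": 0},
    {"hand": -1, "tx": -0.44, "ty": -0.144, "tz": 0, "yaw": 0},
    {"hand": -1, "tx": -0.44, "ty": -0.144, "tz": 0, "yaw": 0}
  ]
}}

```text
time_s: 2.7
position: [487.2, 180.3, 304.1]
tool_rot: [[-0.901, 0.434, 0.0], [0.434, 0.901, 0.0], [-0.0, 0.0, -1.0]]
force: [1.8, 0.9, 0.0]
opening: 85.1
grasp_force: 0.0
```

>>> {"op": "jog_arm", "data": {
  "steps": [
    {"hand": -1, "tx": -0.2, "ty": -0.4, "tz": 0.05, "yaw": 0},
    {"hand": -1, "tx": -0.2, "ty": -0.4, "tz": 0.1, "yaw": 0},
    {"hand": -1, "tx": -0.2, "ty": -0.4, "tz": 0.1, "yaw": 0},
    {"hand": -1, "tx": -0.2, "ty": -0.4, "tz": 0.1, "yaw": 0},
    {"hand": -1, "tx": -0.2, "ty": -0.4, "tz": 0.1, "yaw": 0},
    {"hand": -1, "tx": -0.2, "ty": -0.4, "tz": 0.1, "yaw": 0},
    {"hand": -1, "tx": -0.2, "ty": -0.4, "tz": 0.1, "yaw": 0},
    {"hand": -1, "tx": -0.2, "ty": -0.4, "tz": 0.1, "yaw": 0},
    {"hand": -1, "tx": -0.2, "ty": -0.4, "tz": 0.1, "yaw": 0},
    {"hand": -1, "tx": -0.2, "ty": -0.4, "tz": 0.1, "yaw": 0},
    {"hand": -1, "tx": -0.2, "ty": -0.4, "tz": 0.1, "yaw": 0},
    {"hand": -0.7, "tx": 0, "ty": 0, "tz": 0, "yaw": 0}
  ]
}}

```text
time_s: 3.9
position: [492.5, -314.8, 197.2]
tool_rot: [[-0.899, 0.438, -0.001], [0.438, 0.899, -0.001], [0.0, -0.001, -1.0]]
force: [1.1, 0.6, 0.4]
opening: 73.9
grasp_force: 0.0
```

```bash
python3 -c "
from h import *
go((491,-318.8,90,154.3))"
```

```text
t 3.9 p [ 492.5 -314.8  197.2] psi 154.01 zdown [-8.e-04 -8.e-04 -1.e+00] open 73.94 gf 0.0 F [1.1 0.6 0.4] q [-4.010e+01  3.150e+01  8.600e+01 -1.000e-01  6.250e+01 -1.041e+02] pz 53.900000000000006
yaw total -0.0025 shift [-0.0033 -0.0423  1.0719] | /12 [-0.0003 -0.0035  0.0893]
```

>>> {"op": "jog_arm", "data": {
  "steps": [
    {"hand": -1, "tx": 0, "ty": -0.042, "tz": 0.27, "yaw": -0.0025},
    {"hand": -1, "tx": 0, "ty": 0, "tz": 0.27, "yaw": 0},
    {"hand": -1, "tx": 0, "ty": 0, "tz": 0.27, "yaw": 0},
    {"hand": -1, "tx": 0, "ty": 0, "tz": 0.27, "yaw": 0},
    {"hand": -0.75, "tx": 0, "ty": 0, "tz": 0, "yaw": 0},
    {"hand": -0.75, "tx": 0, "ty": 0, "tz": 0, "yaw": 0},
    {"hand": -0.75, "tx": 0, "ty": 0, "tz": 0, "yaw": 0}
  ]
}}

```text
time_s: 4.6
position: [492.4, -314.0, 92.6]
tool_rot: [[-0.903, 0.429, 0.002], [0.429, 0.903, -0.002], [-0.003, -0.001, -1.0]]
force: [0.1, -0.3, -0.5]
opening: 74.9
grasp_force: 0.0
```

```bash
python3 - <<'E'
from h import *
go((491,-318.8,75,154.3))
for n in('top','scene'):
    a,d=read_camera(n);cv2.imwrite(f'pics/{n}1.png',a[...,::-1])
a=cv2.imread('pics/scene1.png');b=cv2.imread('pics/top1.png')
cv2.imwrite('pics/g1.png',np.hstack([cv2.resize(a[190:310,140:260],(400,400),interpolation=2),cv2.resize(b[200:320,350:470],(400,400),interpolation=2)]))
E
```

```text
t 4.6 p [ 492.4 -314.    92.6] psi 154.6 zdown [ 0.0022 -0.0017 -1.    ] open 74.86 gf 0.0 F [ 0.1 -0.3 -0.5] q [ -40.    39.2   91.3    0.    49.4 -104.7] pz 53.900000000000006
yaw total 0.0027 shift [-0.0079 -0.0496  0.1758] | /12 [-0.0007 -0.0041  0.0147]
```

View pics/g1.png

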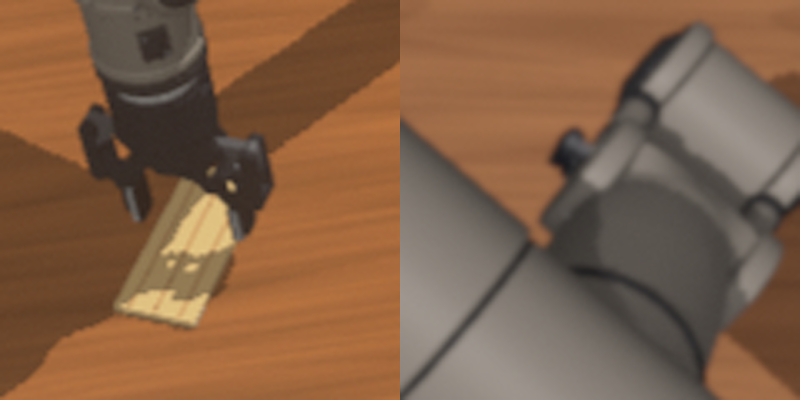

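>>> {"op": "jog_arm", "data": {
  "steps": [
    {"hand": -0.75, "tx": -0.008, "ty": -0.05, "tz": 0, "yaw": 0},
    {"hand": -0.75, "tx": 0, "ty": 0, "tz": 0.1, "yaw": 0},
    {"hand": -0.75, "tx": 0, "ty": 0, "tz": 0, "yaw": 0},
    {"hand": -0.75, "tx": 0, "ty": 0, "tz": 0, "yaw": 0}
  ]
}}

```text
time_s: 5.1
position: [489.9, -318.4, 80.3]
tool_rot: [[-0.903, 0.429, -0.001], [0.429, 0.903, 0.001], [0.001, 0.0, -1.0]]
force: [-0.2, -0.6, -0.0]
opening: 74.7
grasp_force: 0.0
```

>>> {"op": "jog_arm", "data": {
  "steps": [
    {"hand": -0.75, "tx": -0.008, "ty": 0, "tz": 0.05, "yaw": 0},
    {"hand": -0.75, "tx": 0, "ty": 0, "tz": 0, "yaw": 0},
    {"hand": -0.75, "tx": 0, "ty": 0, "tz": 0.02, "yaw": 0},
    {"hand": -0.75, "tx": 0, "ty": 0, "tz": 0, "yaw": 0}
  ]
}}

```text
time_s: 5.5
position: [490.9, -318.8, 73.6]
tool_rot: [[-0.903, 0.429, -0.0], [0.429, 0.903, 0.0], [0.0, 0.0, -1.0]]
force: [-0.3, -0.2, 0.0]
opening: 75.1
grasp_force: 0.0
```

>>> {"op": "jog_arm", "data": {
  "steps": [
    {"hand": -0.75, "tx": 0, "ty": 0, "tz": 0.02, "yaw": 0},
    {"hand": -0.75, "tx": 0, "ty": 0, "tz": 0.01, "yaw": 0},
    {"hand": -0.75, "tx": 0, "ty": 0, "tz": 0, "yaw": 0}
  ]
}}

```text
time_s: 5.8
position: [490.8, -318.8, 70.7]
tool_rot: [[-0.903, 0.429, -0.0], [0.429, 0.903, 0.0], [0.0, 0.0, -1.0]]
force: [-0.4, -0.0, -0.3]
opening: 74.8
grasp_force: 0.0
```

>>> {"op": "jog_arm", "data": {
  "steps": [
    {"hand": -0.75, "tx": 0, "ty": 0, "tz": 0.015, "yaw": 0},
    {"hand": -0.75, "tx": 0, "ty": 0, "tz": 0, "yaw": 0}
  ]
}}

```text
time_s: 6.0
position: [490.8, -318.9, 69.2]
tool_rot: [[-0.903, 0.429, -0.0], [0.429, 0.903, 0.0], [0.0, 0.0, -1.0]]
force: [0.5, 0.1, -0.8]
opening: 75.0
grasp_force: 0.0
```

>>> {"op": "jog_arm", "data": {
  "steps": [
    {"hand": -0.75, "tx": 0, "ty": 0, "tz": 0.015, "yaw": 0},
    {"hand": -0.6, "tx": 0, "ty": 0, "tz": 0, "yaw": 0},
    {"hand": -0.6, "tx": 0, "ty": 0, "tz": 0, "yaw": 0},
    {"hand": -0.5, "tx": 0, "ty": 0, "tz": 0, "yaw": 0},
    {"hand": -0.5, "tx": 0, "ty": 0, "tz": 0, "yaw": 0},
    {"hand": -0.5, "tx": 0, "ty": 0, "tz": 0, "yaw": 0}
  ]
}}

```text
time_s: 6.6
position: [490.9, -318.9, 68.2]
tool_rot: [[-0.903, 0.429, 0.0], [0.429, 0.903, -0.0], [-0.0, 0.0, -1.0]]
force: [-1.4, 1.0, 5.2]
opening: 64.7
grasp_force: 38.8
```

>>> {"op": "jog_arm", "data": {
  "steps": [
    {"hand": -0.4, "tx": 0, "ty": 0, "tz": -0.03, "yaw": 0},
    {"hand": -0.4, "tx": 0, "ty": 0, "tz": -0.2, "yaw": 0},
    {"hand": -0.4, "tx": 0, "ty": 0, "tz": -0.3, "yaw": 0},
    {"hand": -0.4, "tx": 0, "ty": 0, "tz": -0.1, "yaw": 0},
    {"hand": -0.4, "tx": 0, "ty": 0, "tz": 0, "yaw": 0},
    {"hand": -0.4, "tx": 0, "ty": 0, "tz": 0, "yaw": 0}
  ]
}}

```text
time_s: 7.2
position: [490.5, -318.6, 129.9]
tool_rot: [[-0.903, 0.429, -0.001], [0.429, 0.903, 0.001], [0.001, 0.0, -1.0]]
force: [0.2, -1.3, -1.1]
opening: 63.8
grasp_force: 66.0
```

```bash
python3 - <<'E'
from h import *
go((532,42,110,180))
for n in('scene',):
    a,d=read_camera(n);cv2.imwrite(f'pics/g2.png',cv2.resize(a[190:310,140:260,::-1],(480,480),interpolation=2))
E
```

```text
t 7.2 p [ 490.5 -318.6  129.9] psi 154.58 zdown [-9.e-04  9.e-04 -1.e+00] open 63.79 gf 66.02795720100403 F [ 0.2 -1.3 -1.1] q [ -40.5   36.3   89.5    0.    54.2 -105.1] pz 53.900000000000006
yaw total -0.2218 shift [-0.4147  3.606   0.199 ] | /12 [-0.0346  0.3005  0.0166]
```

View pics/g2.png

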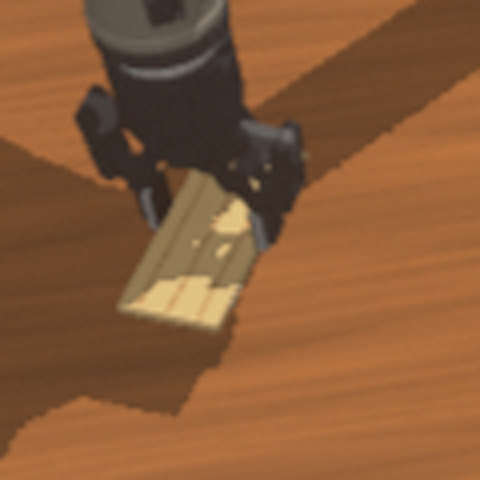

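>>> {"op": "jog_arm", "data": {
  "steps": [
    {"hand": -0.4, "tx": 0, "ty": 0, "tz": 0, "yaw": -0.074},
    {"hand": -0.4, "tx": 0, "ty": 0, "tz": 0, "yaw": -0.074},
    {"hand": -0.4, "tx": 0, "ty": 0, "tz": 0, "yaw": -0.074},
    {"hand": -0.4, "tx": -0.046, "ty": 0.4, "tz": 0, "yaw": 0},
    {"hand": -0.4, "tx": -0.046, "ty": 0.4, "tz": 0, "yaw": 0},
    {"hand": -0.4, "tx": -0.046, "ty": 0.4, "tz": 0, "yaw": 0},
    {"hand": -0.4, "tx": -0.046, "ty": 0.4, "tz": 0, "yaw": 0},
    {"hand": -0.4, "tx": -0.046, "ty": 0.4, "tz": 0, "yaw": 0},
    {"hand": -0.4, "tx": -0.046, "ty": 0.4, "tz": 0, "yaw": 0},
    {"hand": -0.4, "tx": -0.046, "ty": 0.4, "tz": 0, "yaw": 0},
    {"hand": -0.4, "tx": -0.046, "ty": 0.4, "tz": 0, "yaw": 0},
    {"hand": -0.4, "tx": -0.046, "ty": 0.4, "tz": 0, "yaw": 0}
  ]
}}

```text
time_s: 8.45
position: [531.5, 42.8, 129.5]
tool_rot: [[-1.0, -0.0, -0.002], [-0.0, 1.0, 0.0], [0.002, 0.0, -1.0]]
force: [0.6, -0.5, -0.8]
opening: 63.9
grasp_force: 66.1
```

>>> {"op": "jog_arm", "data": {
  "steps": [
    {"hand": -0.4, "tx": 0, "ty": 0, "tz": 0.1, "yaw": 0},
    {"hand": -0.4, "tx": 0, "ty": 0, "tz": 0.1, "yaw": 0},
    {"hand": -0.4, "tx": 0, "ty": 0, "tz": 0, "yaw": 0},
    {"hand": -0.4, "tx": 0, "ty": 0, "tz": 0, "yaw": 0}
  ]
}}

```text
time_s: 8.85
position: [531.8, 39.9, 110.1]
tool_rot: [[-1.0, 0.001, -0.002], [0.001, 1.0, 0.0], [0.002, 0.0, -1.0]]
force: [-0.6, -0.8, -0.7]
opening: 64.2
grasp_force: 66.1
```

```bash
python3 - <<'E'
from h import *
go((532,42,76,180))
E
```

```text
t 8.85 p [531.8  39.9 110.1] psi 179.93 zdown [-1.8e-03  1.0e-04 -1.0e+00] open 64.19 gf 66.06603026390076 F [-0.6 -0.8 -0.7] q [ -3.9  33.8  99.1  -0.   47.2 -93.9] pz 53.900000000000006
yaw total -0.0006 shift [-0.002   0.0206  0.3407] | /12 [-0.0002  0.0017  0.0284]
```

>>> {"op": "jog_arm", "data": {
  "steps": [
    {"hand": -0.4, "tx": 0, "ty": 0.02, "tz": 0.1, "yaw": 0},
    {"hand": -0.4, "tx": 0, "ty": 0, "tz": 0.1, "yaw": 0},
    {"hand": -0.4, "tx": 0, "ty": 0, "tz": 0.1, "yaw": 0},
    {"hand": -0.4, "tx": 0, "ty": 0, "tz": 0.03, "yaw": 0},
    {"hand": -0.4, "tx": 0, "ty": 0, "tz": 0, "yaw": 0},
    {"hand": -0.4, "tx": 0, "ty": 0, "tz": 0, "yaw": 0},
    {"hand": -0.4, "tx": 0, "ty": 0, "tz": 0, "yaw": 0}
  ]
}}

```text
time_s: 9.55
position: [532.4, 43.1, 78.2]
tool_rot: [[-1.0, -0.0, 0.001], [-0.0, 1.0, 0.0], [-0.001, 0.0, -1.0]]
force: [-0.1, 0.2, 0.2]
opening: 64.0
grasp_force: 66.1
```

>>> {"op": "jog_arm", "data": {
  "steps": [
    {"hand": -0.4, "tx": 0, "ty": -0.008, "tz": 0.02, "yaw": 0},
    {"hand": -0.4, "tx": 0, "ty": 0, "tz": 0.01, "yaw": 0},
    {"hand": -0.4, "tx": 0, "ty": 0, "tz": 0.01, "yaw": 0},
    {"hand": -0.4, "tx": 0, "ty": 0, "tz": 0, "yaw": 0},
    {"hand": -0.4, "tx": 0, "ty": 0, "tz": 0, "yaw": 0}
  ]
}}

```text
time_s: 10.05
position: [532.2, 42.3, 74.6]
tool_rot: [[-1.0, -0.0, 0.0], [-0.0, 1.0, -0.0], [-0.0, -0.0, -1.0]]
force: [-1.6, -1.3, 5.7]
opening: 63.8
grasp_force: 66.8
```

>>> {"op": "jog_arm", "data": {
  "steps": [
    {"hand": -0.7, "tx": 0, "ty": 0, "tz": 0, "yaw": 0},
    {"hand": -0.75, "tx": 0, "ty": 0, "tz": 0, "yaw": 0},
    {"hand": -0.75, "tx": 0, "ty": 0, "tz": 0, "yaw": 0},
    {"hand": -0.75, "tx": 0, "ty": 0, "tz": -0.1, "yaw": 0},
    {"hand": -0.75, "tx": 0, "ty": 0, "tz": -0.3, "yaw": 0},
    {"hand": -0.75, "tx": 0, "ty": 0, "tz": -0.4, "yaw": 0},
    {"hand": -0.75, "tx": 0, "ty": 0.2, "tz": -0.4, "yaw": 0},
    {"hand": -0.75, "tx": 0.1, "ty": 0.4, "tz": 0, "yaw": 0},
    {"hand": -0.75, "tx": 0.1, "ty": 0.4, "tz": 0, "yaw": 0},
    {"hand": -0.75, "tx": 0.1, "ty": 0.4, "tz": 0, "yaw": 0},
    {"hand": -0.75, "tx": 0.1, "ty": 0.4, "tz": 0, "yaw": 0},
    {"hand": -0.75, "tx": 0.1, "ty": 0.4, "tz": 0, "yaw": 0}
  ]
}}

```text
time_s: 11.25
position: [481.5, 263.8, 194.8]
tool_rot: [[-1.0, -0.0, 0.001], [-0.0, 1.0, 0.0], [-0.001, 0.0, -1.0]]
force: [1.5, -0.2, -0.3]
opening: 74.9
grasp_force: 0.0
```

>>> {"op": "jog_arm", "data": {
  "steps": [
    {"hand": -0.75, "tx": 0.1, "ty": 0.4, "tz": 0, "yaw": 0},
    {"hand": -0.75, "tx": 0.04, "ty": 0.23, "tz": 0, "yaw": -0.009},
    {"hand": -0.75, "tx": 0, "ty": 0, "tz": 0, "yaw": 0},
    {"hand": -0.75, "tx": 0, "ty": 0, "tz": 0, "yaw": 0}
  ]
}}

```text
time_s: 11.65
position: [467.8, 325.4, 194.3]
tool_rot: [[-1.0, -0.02, 0.0], [-0.02, 1.0, -0.0], [-0.0, -0.0, -1.0]]
force: [0.9, 0.7, -0.2]
opening: 74.8
grasp_force: 0.0
```

```bash
python3 - <<'E'
from h import *
go((468,326.1,110,181))
for n in('top','scene'):
    a,d=read_camera(n);cv2.imwrite(f'pics/{n}3.png',a[...,::-1])
a=cv2.imread('pics/scene3.png');b=cv2.imread('pics/top3.png')
T=b[...,::-1];S=a[...,::-1]
h=cv2.cvtColor(T,cv2.COLOR_RGB2HSV).astype(int);m=((h[...,1]<150)&(h[...,0]>8)&(h[...,0]<30)&(h[...,2]>110)).astype(np.uint8);q=np.zeros_like(m);q[210:280,265:325]=m[210:280,265:325]
bs=mask(S,'pale',(290,220,385,290))
print(q.sum(),bs.sum())
for vv in([('top',q)],[('scene',bs)]):print('board',fit(vv,532,42,0.,150,66,6,14))
cv2.imwrite('pics/g3.png',np.hstack([cv2.resize(a[140:290,280:480],(400,300),interpolation=2),cv2.resize(b[170:320,160:360],(400,300),interpolation=2)]))
E
```

```text
t 11.65 p [467.8 325.4 194.3] psi -178.88 zdown [ 2.e-04 -2.e-04 -1.e+00] open 74.78 gf 0.0 F [ 0.9  0.7 -0.2] q [ 27.1  30.3  88.7  -0.   61.  -64. ] pz 53.900000000000006
yaw total 0.001 shift [-0.0021  0.0072  0.8425] | /12 [-0.0002  0.0006  0.0702]
1283 1148
board (np.float64(531.9946697874276), np.float64(44.70608330587605), np.float64(-0.0376226405134822), np.float64(0.09934126286234399))
board (np.float64(531.2022761861006), np.float64(41.913097323914094), np.float64(-0.012682075961569915), np.float64(0.040049993507336706))
```

View pics/g3.png

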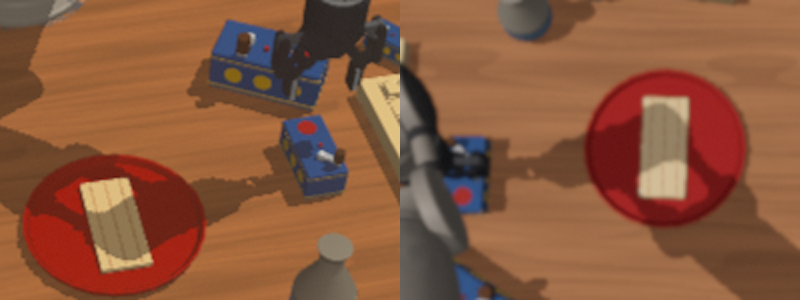

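>>> {"op": "jog_arm", "data": {
  "steps": [
    {"hand": -0.75, "tx": 0, "ty": 0.007, "tz": 0.3, "yaw": 0},
    {"hand": -0.75, "tx": 0, "ty": 0, "tz": 0.3, "yaw": 0},
    {"hand": -0.75, "tx": 0, "ty": 0, "tz": 0.3, "yaw": 0},
    {"hand": -0.75, "tx": 0, "ty": 0, "tz": 0.17, "yaw": 0},
    {"hand": -0.75, "tx": 0, "ty": 0, "tz": 0, "yaw": 0},
    {"hand": -0.75, "tx": 0, "ty": 0, "tz": 0, "yaw": 0}
  ]
}}

```text
time_s: 12.35
position: [468.7, 325.2, 87.4]
tool_rot: [[-1.0, -0.017, 0.0], [-0.017, 1.0, 0.0], [-0.0, 0.0, -1.0]]
force: [0.9, -0.1, 0.4]
opening: 74.7
grasp_force: 0.0
```

>>> {"op": "jog_arm", "data": {
  "steps": [
    {"hand": -0.45, "tx": 0, "ty": 0, "tz": 0, "yaw": 0},
    {"hand": -0.4, "tx": 0, "ty": 0, "tz": 0, "yaw": 0},
    {"hand": -0.38, "tx": 0, "ty": 0, "tz": 0, "yaw": 0},
    {"hand": -0.36, "tx": 0, "ty": 0, "tz": 0, "yaw": 0},
    {"hand": -0.34, "tx": 0, "ty": 0, "tz": 0, "yaw": 0},
    {"hand": -0.34, "tx": 0, "ty": 0, "tz": 0, "yaw": 0}
  ]
}}

```text
time_s: 12.95
position: [468.0, 326.0, 87.0]
tool_rot: [[-1.0, -0.019, 0.0], [-0.019, 1.0, 0.0], [-0.0, 0.0, -1.0]]
force: [-0.5, 0.5, -0.1]
opening: 57.1
grasp_force: 0.0
```

>>> {"op": "jog_arm", "data": {
  "steps": [
    {"hand": -0.33, "tx": 0, "ty": 0, "tz": 0, "yaw": 0},
    {"hand": -0.32, "tx": 0, "ty": 0, "tz": 0, "yaw": 0},
    {"hand": -0.315, "tx": 0, "ty": 0, "tz": 0, "yaw": 0},
    {"hand": -0.31, "tx": 0, "ty": 0, "tz": 0, "yaw": 0},
    {"hand": -0.31, "tx": 0, "ty": 0, "tz": 0, "yaw": 0}
  ]
}}

```text
time_s: 13.45
position: [468.0, 325.8, 86.9]
tool_rot: [[-1.0, -0.018, -0.0], [-0.018, 1.0, -0.0], [0.0, -0.0, -1.0]]
force: [0.3, -2.1, 1.7]
opening: 55.9
grasp_force: 3.4
```

>>> {"op": "jog_arm", "data": {
  "steps": [
    {"hand": -0.305, "tx": 0, "ty": 0, "tz": 0, "yaw": 0},
    {"hand": -0.3, "tx": 0, "ty": 0, "tz": 0, "yaw": 0},
    {"hand": -0.3, "tx": 0, "ty": 0, "tz": 0, "yaw": 0}
  ]
}}

```text
time_s: 13.75
position: [468.0, 325.8, 87.0]
tool_rot: [[-1.0, -0.018, -0.0], [-0.018, 1.0, -0.0], [0.0, -0.0, -1.0]]
force: [-0.7, -2.5, 2.7]
opening: 55.6
grasp_force: 15.5
```

>>> {"op": "jog_arm", "data": {
  "steps": [
    {"hand": -0.295, "tx": 0, "ty": 0, "tz": 0, "yaw": 0},
    {"hand": -0.292, "tx": 0, "ty": 0, "tz": 0, "yaw": 0},
    {"hand": -0.292, "tx": 0, "ty": 0, "tz": 0, "yaw": 0}
  ]
}}

```text
time_s: 14.05
position: [468.0, 325.8, 87.1]
tool_rot: [[-1.0, -0.018, -0.0], [-0.018, 1.0, -0.0], [0.0, -0.0, -1.0]]
force: [-0.6, -4.5, 5.2]
opening: 55.5
grasp_force: 25.9
```

>>> {"op": "jog_arm", "data": {
  "steps": [
    {"hand": -0.292, "tx": 0, "ty": 0, "tz": -0.02, "yaw": 0},
    {"hand": -0.292, "tx": 0, "ty": 0, "tz": -0.08, "yaw": 0},
    {"hand": -0.292, "tx": 0, "ty": 0, "tz": -0.15, "yaw": 0},
    {"hand": -0.292, "tx": 0, "ty": 0, "tz": -0.15, "yaw": 0},
    {"hand": -0.292, "tx": 0, "ty": 0, "tz": -0.1, "yaw": 0},
    {"hand": -0.292, "tx": 0, "ty": 0, "tz": 0, "yaw": 0},
    {"hand": -0.292, "tx": 0, "ty": 0, "tz": 0, "yaw": 0}
  ]
}}

```text
time_s: 14.75
position: [467.8, 326.0, 136.7]
tool_rot: [[-1.0, -0.019, -0.0], [-0.019, 1.0, 0.0], [0.0, 0.0, -1.0]]
force: [0.2, 0.3, -3.8]
opening: 55.8
grasp_force: 26.6
```

```bash
python3 - <<'E'
from h import *
go((517.6,43.3,137,179.1))
a,d=read_camera('scene');cv2.imwrite('pics/g4.png',cv2.resize(a[120:260,380:500,::-1],(600,600),interpolation=2)[:, :])
E
```

```text
t 14.75 p [467.8 326.  136.7] psi -178.94 zdown [-3.e-04  1.e-04 -1.e+00] open 55.77 gf 26.569774746894836 F [ 0.2  0.3 -3.8] q [ 27.2  34.5  91.8   0.   53.7 -63.9] pz 53.900000000000006
yaw total 0.0171 shift [-0.5423 -2.819  -0.0034] | /12 [-0.0452 -0.2349 -0.0003]
```

View pics/g4.png

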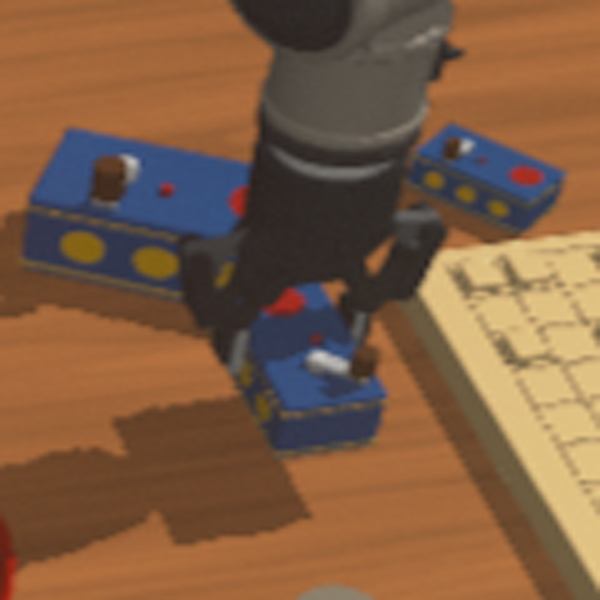

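>>> {"op": "jog_arm", "data": {
  "steps": [
    {"hand": -0.292, "tx": -0.02, "ty": -0.1, "tz": 0, "yaw": 0.0154},
    {"hand": -0.292, "tx": -0.04, "ty": -0.2, "tz": 0, "yaw": 0},
    {"hand": -0.292, "tx": -0.05, "ty": -0.25, "tz": 0, "yaw": 0},
    {"hand": -0.292, "tx": -0.058, "ty": -0.3, "tz": 0, "yaw": 0},
    {"hand": -0.292, "tx": -0.058, "ty": -0.3, "tz": 0, "yaw": 0},
    {"hand": -0.292, "tx": -0.058, "ty": -0.3, "tz": 0, "yaw": 0},
    {"hand": -0.292, "tx": -0.058, "ty": -0.3, "tz": 0, "yaw": 0},
    {"hand": -0.292, "tx": -0.058, "ty": -0.3, "tz": 0, "yaw": 0},
    {"hand": -0.292, "tx": -0.058, "ty": -0.3, "tz": 0, "yaw": 0},
    {"hand": -0.292, "tx": -0.048, "ty": -0.25, "tz": 0, "yaw": 0},
    {"hand": -0.292, "tx": -0.03, "ty": -0.15, "tz": 0, "yaw": 0},
    {"hand": -0.292, "tx": -0.01, "ty": -0.07, "tz": 0, "yaw": 0}
  ]
}}

```text
time_s: 16.0
position: [519.5, 41.8, 136.6]
tool_rot: [[-1.0, 0.015, -0.001], [0.015, 1.0, 0.0], [0.001, 0.0, -1.0]]
force: [0.5, 0.5, -3.2]
opening: 55.8
grasp_force: 26.6
```

>>> {"op": "jog_arm", "data": {
  "steps": [
    {"hand": -0.292, "tx": 0, "ty": 0, "tz": 0, "yaw": 0},
    {"hand": -0.292, "tx": 0, "ty": 0, "tz": 0.1, "yaw": 0},
    {"hand": -0.292, "tx": 0, "ty": 0, "tz": 0.06, "yaw": 0},
    {"hand": -0.292, "tx": 0, "ty": 0, "tz": 0, "yaw": 0},
    {"hand": -0.292, "tx": 0, "ty": 0, "tz": 0, "yaw": 0}
  ]
}}

```text
time_s: 16.5
position: [519.2, 44.0, 120.5]
tool_rot: [[-1.0, 0.011, -0.001], [0.011, 1.0, 0.0], [0.001, 0.0, -1.0]]
force: [-0.2, 0.8, -4.4]
opening: 55.8
grasp_force: 26.5
```

```bash
python3 - <<'E'
from h import *
go((517.6,43.4,105,179.3))
E
```

```text
t 16.5 p [519.2  44.  120.5] psi 179.35 zdown [-9.e-04  2.e-04 -1.e+00] open 55.8 gf 26.527823209762573 F [-0.2  0.8 -4.4] q [ -3.6  31.9 100.7   0.   47.5 -92.9] pz 53.900000000000006
yaw total 0.0004 shift [ 0.0157 -0.0065  0.1546] | /12 [ 0.0013 -0.0005  0.0129]
```

>>> {"op": "jog_arm", "data": {
  "steps": [
    {"hand": -0.292, "tx": 0.016, "ty": -0.006, "tz": 0.06, "yaw": 0},
    {"hand": -0.292, "tx": 0, "ty": 0, "tz": 0.06, "yaw": 0},
    {"hand": -0.292, "tx": 0, "ty": 0, "tz": 0.04, "yaw": 0},
    {"hand": -0.292, "tx": 0, "ty": 0, "tz": 0.01, "yaw": 0},
    {"hand": -0.292, "tx": 0, "ty": 0, "tz": 0, "yaw": 0},
    {"hand": -0.292, "tx": 0, "ty": 0, "tz": 0, "yaw": 0}
  ]
}}

```text
time_s: 17.1
position: [518.0, 42.8, 104.0]
tool_rot: [[-1.0, 0.012, 0.0], [0.012, 1.0, 0.0], [-0.0, 0.0, -1.0]]
force: [0.4, -0.1, -4.3]
opening: 55.7
grasp_force: 26.6
```

```bash
python3 - <<'E'
from h import *
go((517.6,43.4,101,179.3))
for n in('top','scene'):
    a,d=read_camera(n);cv2.imwrite(f'pics/{n}5.png',a[...,::-1])
a=cv2.imread('pics/scene5.png');b=cv2.imread('pics/top5.png')
cv2.imwrite('pics/g5.png',np.hstack([cv2.resize(a[200:300,290:390],(400,400),interpolation=2),cv2.resize(b[195:295,245:345],(400,400),interpolation=2)]))
E
```

```text
t 17.1 p [518.   42.8 104. ] psi 179.29 zdown [ 3.e-04  1.e-04 -1.e+00] open 55.75 gf 26.60723716020584 F [ 0.4 -0.1 -4.3] q [ -3.7  33.3 101.6   0.   45.1 -93. ] pz 53.900000000000006
yaw total -0.0001 shift [0.0039 0.0062 0.0298] | /12 [0.0003 0.0005 0.0025]
```

View pics/g5.png

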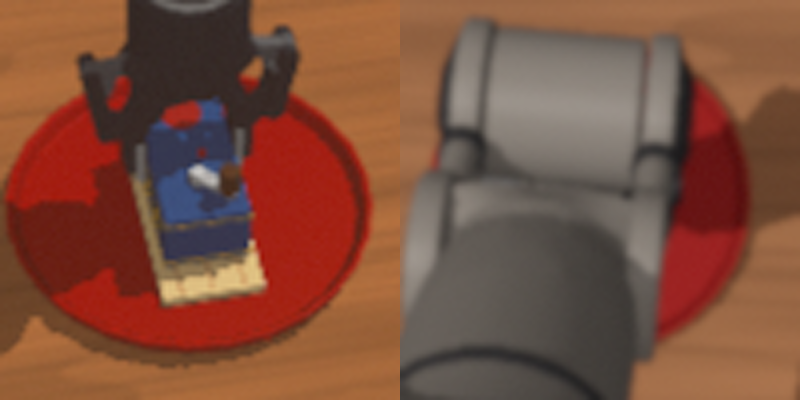

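>>> {"op": "jog_arm", "data": {
  "steps": [
    {"hand": -0.292, "tx": 0.003, "ty": 0, "tz": 0.01, "yaw": 0},
    {"hand": -0.292, "tx": 0, "ty": 0, "tz": 0.005, "yaw": 0},
    {"hand": -0.292, "tx": 0, "ty": 0, "tz": 0.005, "yaw": 0},
    {"hand": -0.292, "tx": 0, "ty": 0, "tz": 0.005, "yaw": 0},
    {"hand": -0.292, "tx": 0, "ty": 0, "tz": 0, "yaw": 0}
  ]
}}

```text
time_s: 17.7
position: [517.5, 42.8, 101.3]
tool_rot: [[-1.0, 0.012, -0.0], [0.012, 1.0, 0.0], [0.0, 0.0, -1.0]]
force: [0.3, -0.0, -3.2]
opening: 55.6
grasp_force: 26.6
```

>>> {"op": "jog_arm", "data": {
  "steps": [
    {"hand": -0.292, "tx": 0, "ty": 0, "tz": 0.003, "yaw": 0},
    {"hand": -0.292, "tx": 0, "ty": 0, "tz": 0.002, "yaw": 0},
    {"hand": -0.292, "tx": 0, "ty": 0, "tz": 0, "yaw": 0}
  ]
}}

```text
time_s: 18.0
position: [517.6, 42.8, 101.0]
tool_rot: [[-1.0, 0.012, 0.0], [0.012, 1.0, 0.0], [-0.0, 0.0, -1.0]]
force: [-0.7, -0.5, -2.4]
opening: 55.6
grasp_force: 26.8
```

>>> {"op": "jog_arm", "data": {
  "steps": [
    {"hand": -0.292, "tx": 0, "ty": 0, "tz": 0.003, "yaw": 0},
    {"hand": -0.292, "tx": 0, "ty": 0, "tz": 0, "yaw": 0},
    {"hand": -0.3, "tx": 0, "ty": 0, "tz": 0, "yaw": 0},
    {"hand": -0.31, "tx": 0, "ty": 0, "tz": 0, "yaw": 0},
    {"hand": -0.32, "tx": 0, "ty": 0, "tz": 0, "yaw": 0},
    {"hand": -0.36, "tx": 0, "ty": 0, "tz": 0, "yaw": 0},
    {"hand": -0.45, "tx": 0, "ty": 0, "tz": 0, "yaw": 0},
    {"hand": -0.6, "tx": 0, "ty": 0, "tz": 0, "yaw": 0},
    {"hand": -0.6, "tx": 0, "ty": 0, "tz": 0, "yaw": 0}
  ]
}}

```text
time_s: 18.9
position: [517.6, 42.8, 100.5]
tool_rot: [[-1.0, 0.012, 0.0], [0.012, 1.0, 0.0], [-0.0, 0.0, -1.0]]
force: [0.1, 1.0, 0.0]
opening: 68.2
grasp_force: 0.0
```

>>> {"op": "jog_arm", "data": {
  "steps": [
    {"hand": -0.6, "tx": 0, "ty": 0, "tz": -0.2, "yaw": 0},
    {"hand": -0.6, "tx": 0, "ty": 0, "tz": -0.4, "yaw": 0},
    {"hand": -0.6, "tx": 0, "ty": 0, "tz": -0.4, "yaw": 0},
    {"hand": -0.6, "tx": 0, "ty": -0.4, "tz": 0, "yaw": 0},
    {"hand": -0.6, "tx": 0, "ty": -0.4, "tz": 0, "yaw": 0},
    {"hand": -0.6, "tx": 0, "ty": -0.4, "tz": 0, "yaw": 0},
    {"hand": -0.6, "tx": 0, "ty": -0.4, "tz": 0, "yaw": 0},
    {"hand": -0.6, "tx": 0, "ty": -0.4, "tz": 0, "yaw": 0},
    {"hand": -0.6, "tx": 0, "ty": -0.4, "tz": 0, "yaw": 0},
    {"hand": -0.6, "tx": 0, "ty": -0.2, "tz": 0, "yaw": 0}
  ]
}}

```text
time_s: 19.9
position: [514.0, -220.3, 200.6]
tool_rot: [[-1.0, 0.015, 0.001], [0.015, 1.0, -0.001], [-0.001, -0.001, -1.0]]
force: [0.8, 0.5, 0.4]
opening: 68.4
grasp_force: 0.0
```

```bash
python3 - <<'E'
from h import *
for n in('top','scene'):
    a,d=read_camera(n);cv2.imwrite(f'pics/{n}6.png',a[...,::-1]);np.savez(f'{n}6.npz',a=a,d=d)
a=cv2.imread('pics/scene6.png');b=cv2.imread('pics/top6.png')
T=b[...,::-1];S=a[...,::-1]
V=box_views(T,S,(270,215,320,275),(310,210,370,290));print([v[1].sum() for v in V])
for vv in(V[:1],V[1:]):print('box',fit(vv,531.6,43,0.,110,56,59,60))
for k in('knob_mid','crank_axis'):
  for n in('top','scene'):
    mark=mark_of(n,k);print(k,n,[(round(x['p'],2),np.round(x['location'],1).tolist(),at_z(n,x['location'][1],x['location'][0],77 if k=='knob_mid' else 60)[:2].round(1)) for x in mark if x['p']>.2])
for n,im,(x0,y0,x1,y1) in(('top',T,(270,210,312,250)),('scene',S,(325,220,375,275))):
    h=cv2.cvtColor(im,cv2.COLOR_RGB2HSV).astype(int)[y0:y1,x0:x1];m=((h[...,0]<14)|(h[...,0]>165))&(h[...,2]<95)&(h[...,1]>50)&(h[...,1]<190);m=m.astype(np.uint8);k,l,st,c=cv2.connectedComponentsWithStats(m)
    print('knob',n,[(st[i,4],(c[i]+[x0,y0]).round(1).tolist(),at_z(n,*(c[i]+[x0,y0]),77)[:2].round(1)) for i in range(1,k) if st[i,4]>4])
cv2.imwrite('pics/g6.png',np.hstack([cv2.resize(a[205:295,290:390],(400,360),interpolation=2),cv2.resize(b[200:290,245:345],(400,360),interpolation=2)]))
E
```

```text
[np.uint64(487), np.uint64(467)]
box (np.float64(525.676480407822), np.float64(43.6134729901695), np.float64(0.02477240389100461), np.float64(0.1708061002178649))
box (np.float64(532.3435670247844), np.float64(41.797778528125605), np.float64(-0.01725568592223735), np.float64(0.05720313950544351))
knob_mid top [(0.48, [226.3, 285.7], array([568.6,  60.4])), (0.45, [316.7, 202.0], array([311.9, 279.9]))]
knob_mid scene [(0.53, [160.1, 400.0], array([292.2, 275.5])), (0.45, [244.7, 346.1], array([571. ,  55.5]))]
crank_axis top [(0.72, [331.2, 118.7], array([267.2, 510.6])), (0.71, [231.9, 290.0], array([556.4,  48.5])), (0.66, [328.2, 194.7], array([280.5, 301.9]))]
crank_axis scene [(0.87, [161.2, 406.6], array([282. , 299.6])), (0.81, [243.2, 339.0], array([548.1,  42.8])), (0.76, [154.7, 472.4], array([294.2, 493. ]))]
knob top [(np.int32(8), [285.9, 224.9], array([572.8,  60. ]))]
knob scene [(np.int32(24), [346.8, 246.3], array([576.5,  56. ]))]
```

View pics/g6.png

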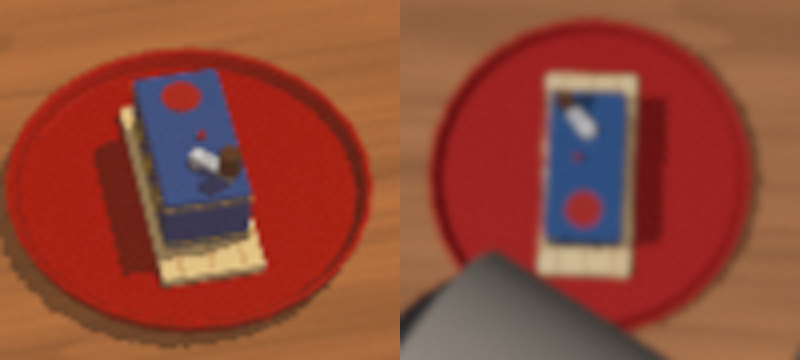

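```bash
python3 -c "
from h import *
go((574.2,57.7,200,219.2))"
```

```text
t 20.2 p [ 514.3 -216.1  200.5] psi 179.34 zdown [-4.e-04  7.e-04 -1.e+00] open 68.41 gf 0.0 F [-0.8  0.6  0.7] q [ -30.7   28.8   90.3    0.    60.9 -120. ] pz 53.900000000000006
yaw total -0.3478 shift [-2.1947  1.7427  0.0046] | /12 [-0.1829  0.1452  0.0004]
```

>>> {"op": "jog_arm", "data": {
  "steps": [
    {"hand": 0.2, "tx": 0, "ty": 0, "tz": 0, "yaw": -0.07},
    {"hand": 0.2, "tx": 0, "ty": 0, "tz": 0, "yaw": -0.07},
    {"hand": 0.2, "tx": 0, "ty": 0, "tz": 0, "yaw": -0.07},
    {"hand": 0.2, "tx": 0, "ty": 0, "tz": 0, "yaw": -0.07},
    {"hand": 0.2, "tx": 0, "ty": 0, "tz": 0, "yaw": -0.068},
    {"hand": 0.2, "tx": -0.366, "ty": 0.29, "tz": 0, "yaw": 0},
    {"hand": 0.2, "tx": -0.366, "ty": 0.29, "tz": 0, "yaw": 0},
    {"hand": 0.2, "tx": -0.366, "ty": 0.29, "tz": 0, "yaw": 0},
    {"hand": 0.2, "tx": -0.366, "ty": 0.29, "tz": 0, "yaw": 0},
    {"hand": 0.2, "tx": -0.366, "ty": 0.29, "tz": 0, "yaw": 0},
    {"hand": 0.2, "tx": -0.366, "ty": 0.29, "tz": 0, "yaw": 0},
    {"hand": 0.2, "tx": 0, "ty": 0, "tz": 0, "yaw": 0}
  ]
}}

```text
time_s: 21.4
position: [574.6, 63.1, 200.7]
tool_rot: [[-0.77, -0.638, 0.001], [-0.638, 0.77, 0.002], [-0.002, 0.001, -1.0]]
force: [-0.3, -0.9, -0.7]
opening: 33.9
grasp_force: 0.0
```

>>> {"op": "jog_arm", "data": {
  "steps": [
    {"hand": 0.2, "tx": 0, "ty": 0, "tz": 0.1, "yaw": 0},
    {"hand": 0.2, "tx": 0, "ty": 0, "tz": 0.1, "yaw": 0},
    {"hand": 0.2, "tx": 0, "ty": 0, "tz": 0, "yaw": 0},
    {"hand": 0.2, "tx": 0, "ty": 0, "tz": 0, "yaw": 0}
  ]
}}

```text
time_s: 21.8
position: [574.4, 55.2, 180.0]
tool_rot: [[-0.776, -0.63, -0.001], [-0.63, 0.776, 0.0], [0.001, 0.001, -1.0]]
force: [0.4, 0.6, 0.1]
opening: 34.2
grasp_force: 0.0
```

```bash
python3 -c "
from h import *
go((574.2,57.7,146,219.2))"
```

```text
t 21.8 p [574.4  55.2 180. ] psi -140.94 zdown [-1.3e-03  1.0e-04 -1.0e+00] open 34.17 gf 0.0 F [0.4 0.6 0.1] q [  -2.1   31.9   88.3    0.    59.8 -131.2] pz 53.900000000000006
yaw total -0.0012 shift [-0.0143  0.02    0.3401] | /12 [-0.0012  0.0017  0.0283]
```

Correct laterally, check, then lower.

>>> {"op": "jog_arm", "data": {
  "steps": [
    {"hand": 0.2, "tx": -0.014, "ty": 0.02, "tz": 0, "yaw": 0},
    {"hand": 0.2, "tx": 0, "ty": 0, "tz": 0.1, "yaw": 0},
    {"hand": 0.2, "tx": 0, "ty": 0, "tz": 0.1, "yaw": 0},
    {"hand": 0.2, "tx": 0, "ty": 0, "tz": 0.08, "yaw": 0},
    {"hand": 0.2, "tx": 0, "ty": 0, "tz": 0.05, "yaw": 0},
    {"hand": 0.2, "tx": 0, "ty": 0, "tz": 0, "yaw": 0},
    {"hand": 0.2, "tx": 0, "ty": 0, "tz": 0, "yaw": 0}
  ]
}}

```text
time_s: 22.5
position: [574.6, 58.9, 147.5]
tool_rot: [[-0.775, -0.632, -0.0], [-0.632, 0.775, 0.0], [-0.0, 0.0, -1.0]]
force: [-0.1, -0.1, -0.5]
opening: 34.4
grasp_force: 0.0
```

>>> {"op": "jog_arm", "data": {
  "steps": [
    {"hand": 0.4, "tx": 0.005, "ty": -0.008, "tz": 0.01, "yaw": 0},
    {"hand": 0.5, "tx": 0, "ty": 0, "tz": 0, "yaw": 0},
    {"hand": 0.58, "tx": 0, "ty": 0, "tz": 0, "yaw": 0},
    {"hand": 0.62, "tx": 0, "ty": 0, "tz": 0, "yaw": 0},
    {"hand": 0.65, "tx": 0, "ty": 0, "tz": 0, "yaw": 0},
    {"hand": 0.66, "tx": 0, "ty": 0, "tz": 0, "yaw": 0},
    {"hand": 0.66, "tx": 0, "ty": 0, "tz": 0, "yaw": 0}
  ]
}}

```text
time_s: 23.2
position: [574.6, 58.0, 146.7]
tool_rot: [[-0.775, -0.632, 0.0], [-0.632, 0.775, 0.0], [-0.0, 0.0, -1.0]]
force: [-0.6, -0.1, 1.1]
opening: 14.9
grasp_force: 0.3
```

>>> {"op": "jog_arm", "data": {
  "steps": [
    {"hand": 0.67, "tx": 0, "ty": 0, "tz": 0, "yaw": 0},
    {"hand": 0.675, "tx": 0, "ty": 0, "tz": 0, "yaw": 0},
    {"hand": 0.68, "tx": 0, "ty": 0, "tz": 0, "yaw": 0},
    {"hand": 0.68, "tx": 0, "ty": 0, "tz": 0, "yaw": 0}
  ]
}}

```text
time_s: 23.6
position: [574.7, 57.9, 146.6]
tool_rot: [[-0.775, -0.632, 0.0], [-0.632, 0.775, 0.0], [-0.0, -0.0, -1.0]]
force: [-0.1, 1.1, 0.0]
opening: 13.6
grasp_force: 2.8
```

>>> {"op": "jog_arm", "data": {
  "steps": [
    {"hand": 0.68, "tx": 0.0013, "ty": -0.0251, "tz": 0, "yaw": 0.0524},
    {"hand": 0.68, "tx": 0.0013, "ty": -0.0251, "tz": 0, "yaw": 0.0524},
    {"hand": 0.68, "tx": 0.0013, "ty": -0.0251, "tz": 0, "yaw": 0.0524},
    {"hand": 0.68, "tx": 0.0013, "ty": -0.0251, "tz": 0, "yaw": 0.0524},
    {"hand": 0.68, "tx": 0.0013, "ty": -0.0251, "tz": 0, "yaw": 0.0524},
    {"hand": 0.68, "tx": 0.0013, "ty": -0.0251, "tz": 0, "yaw": 0.0524},
    {"hand": 0.68, "tx": 0, "ty": 0, "tz": 0, "yaw": 0}
  ]
}}

```text
time_s: 24.3
position: [580.1, 43.8, 146.6]
tool_rot: [[-0.999, -0.054, 0.0], [-0.054, 0.999, -0.0], [-0.0, -0.0, -1.0]]
force: [-0.0, -0.8, 1.1]
opening: 13.7
grasp_force: 2.8
```

```bash
cat >> h.py <<'E'
def crank():
    go();o=env.get_obs();p=o['position'];R=o['tool_rot'];ax=np.array([555.8,42.6]);d=p[:2]-ax
    th=-0.7+90-np.degrees(np.arctan2(d[1],d[0]));ps=np.degrees(np.arctan2(R[1,0],R[0,0]));er=np.array(R)[:2,:2].T@(ax-p[:2])-[24,0]
    print('theta',round(th%360,1),'tool theta',round((-0.7+90-ps+180)%360,1),'err of axis in tool',er.round(2),'r',np.hypot(*d).round(2))
E
python3 -c "
from h import *
crank()"
```

```text
t 24.3 p [580.1  43.8 146.6] psi -176.93 zdown [ 2.e-04 -1.e-04 -1.e+00] open 13.73 gf 2.835790403187275 F [-0.  -0.8  1.1] q [ -3.2  34.7  89.4  -0.   55.9 -96.3] pz 53.900000000000006
theta 86.5 tool theta 86.2 err of axis in tool [0.31 0.12] r 24.31
```

Tracks well. Continue.

>>> {"op": "jog_arm", "data": {
  "steps": [
    {"hand": 0.68, "tx": 0.0013, "ty": -0.0251, "tz": 0, "yaw": 0.0524},
    {"hand": 0.68, "tx": 0.0013, "ty": -0.0251, "tz": 0, "yaw": 0.0524},
    {"hand": 0.68, "tx": 0.0013, "ty": -0.0251, "tz": 0, "yaw": 0.0524},
    {"hand": 0.68, "tx": 0.0013, "ty": -0.0251, "tz": 0, "yaw": 0.0524},
    {"hand": 0.68, "tx": 0.0013, "ty": -0.0251, "tz": 0, "yaw": 0.0524},
    {"hand": 0.68, "tx": 0.0013, "ty": -0.0251, "tz": 0, "yaw": 0.0524},
    {"hand": 0.68, "tx": 0.0013, "ty": -0.0251, "tz": 0, "yaw": 0.0524},
    {"hand": 0.68, "tx": 0.0013, "ty": -0.0251, "tz": 0, "yaw": 0.0524},
    {"hand": 0.68, "tx": 0.0013, "ty": -0.0251, "tz": 0, "yaw": 0.0524},
    {"hand": 0.68, "tx": 0.0013, "ty": -0.0251, "tz": 0, "yaw": 0.0524},
    {"hand": 0.68, "tx": 0, "ty": 0, "tz": 0, "yaw": 0}
  ]
}}

```text
time_s: 25.4
position: [569.4, 22.2, 146.8]
tool_rot: [[-0.547, 0.837, 0.001], [0.837, 0.547, -0.001], [-0.001, 0.001, -1.0]]
force: [1.5, -1.9, 0.5]
opening: 14.0
grasp_force: 2.8
```

```bash
python3 -c "
from h import *
crank()"
```

```text
t 25.4 p [569.4  22.2 146.8] psi 123.18 zdown [ 1.1e-03 -6.0e-04 -1.0e+00] open 13.98 gf 2.8458939492702484 F [ 1.5 -1.9  0.5] q [ -5.5  33.7  91.4  -0.   54.8 -38.6] pz 53.900000000000006
theta 145.5 tool theta 146.1 err of axis in tool [ 0.52 -0.26] r 24.53
```

>>> {"op": "jog_arm", "data": {
  "steps": [
    {"hand": 0.68, "tx": 0.0063, "ty": -0.0251, "tz": 0, "yaw": 0.0524},
    {"hand": 0.68, "tx": 0.0013, "ty": -0.0251, "tz": 0, "yaw": 0.0524},
    {"hand": 0.68, "tx": 0.0013, "ty": -0.0251, "tz": 0, "yaw": 0.0524},
    {"hand": 0.68, "tx": 0.0013, "ty": -0.0251, "tz": 0, "yaw": 0.0524},
    {"hand": 0.68, "tx": 0.0013, "ty": -0.0251, "tz": 0, "yaw": 0.0524},
    {"hand": 0.68, "tx": 0.0013, "ty": -0.0251, "tz": 0, "yaw": 0.0524},
    {"hand": 0.68, "tx": 0.0013, "ty": -0.0251, "tz": 0, "yaw": 0.0524},
    {"hand": 0.68, "tx": 0.0013, "ty": -0.0251, "tz": 0, "yaw": 0.0524},
    {"hand": 0.68, "tx": 0.0013, "ty": -0.0251, "tz": 0, "yaw": 0.0524},
    {"hand": 0.68, "tx": 0.0013, "ty": -0.0251, "tz": 0, "yaw": 0.0524},
    {"hand": 0.68, "tx": 0, "ty": 0, "tz": 0, "yaw": 0}
  ]
}}

```text
time_s: 26.5
position: [544.6, 21.4, 146.8]
tool_rot: [[0.45, 0.893, -0.001], [0.893, -0.45, -0.001], [-0.001, -0.0, -1.0]]
force: [-3.4, -4.1, 2.6]
opening: 13.8
grasp_force: 3.0
```

>>> {"op": "jog_arm", "data": {
  "steps": [
    {"hand": 0.68, "tx": 0.0013, "ty": -0.0251, "tz": 0, "yaw": 0.0524},
    {"hand": 0.68, "tx": 0.0013, "ty": -0.0251, "tz": 0, "yaw": 0.0524},
    {"hand": 0.68, "tx": 0.0013, "ty": -0.0251, "tz": 0, "yaw": 0.0524},
    {"hand": 0.68, "tx": 0.0013, "ty": -0.0251, "tz": 0, "yaw": 0.0524},
    {"hand": 0.68, "tx": 0.0013, "ty": -0.0251, "tz": 0, "yaw": 0.0524},
    {"hand": 0.68, "tx": 0.0013, "ty": -0.0251, "tz": 0, "yaw": 0.0524},
    {"hand": 0.68, "tx": 0.0013, "ty": -0.0251, "tz": 0, "yaw": 0.0524},
    {"hand": 0.68, "tx": 0, "ty": 0, "tz": 0, "yaw": 0},
    {"hand": 0.68, "tx": 0, "ty": 0, "tz": 0, "yaw": 0}
  ]
}}

```text
time_s: 27.4
position: [532.9, 34.8, 146.2]
tool_rot: [[0.931, 0.364, -0.002], [0.364, -0.931, 0.0], [-0.001, -0.001, -1.0]]
force: [-2.7, -0.6, -1.1]
opening: 13.6
grasp_force: 2.9
```

```bash
python3 -c "
from h import *
crank()"
```

```text
t 27.4 p [532.9  34.8 146.2] psi 21.37 zdown [-1.6e-03  5.0e-04 -1.0e+00] open 13.6 gf 2.8630108013749123 F [-2.7 -0.6 -1.1] q [-4.5 30.8 97.3  0.  52.  64.1] pz 53.900000000000006
theta 250.5 tool theta 247.9 err of axis in tool [0.18 1.1 ] r 24.2
```

>>> {"op": "jog_arm", "data": {
  "steps": [
    {"hand": 0.68, "tx": 0.001, "ty": -0.0126, "tz": 0, "yaw": 0.0262},
    {"hand": 0.68, "tx": 0.001, "ty": -0.0126, "tz": 0, "yaw": 0.0262},
    {"hand": 0.68, "tx": 0.001, "ty": -0.0126, "tz": 0, "yaw": 0.0262},
    {"hand": 0.68, "tx": 0.001, "ty": -0.0126, "tz": 0, "yaw": 0.0262},
    {"hand": 0.68, "tx": 0.001, "ty": -0.0126, "tz": 0, "yaw": 0.0262},
    {"hand": 0.68, "tx": 0, "ty": 0, "tz": 0, "yaw": 0},
    {"hand": 0.68, "tx": 0, "ty": 0, "tz": 0, "yaw": 0}
  ]
}}

```text
time_s: 28.1
position: [532.1, 40.9, 146.3]
tool_rot: [[0.994, 0.108, -0.0], [0.108, -0.994, 0.0], [-0.0, -0.0, -1.0]]
force: [-0.8, -0.3, -2.3]
opening: 13.5
grasp_force: 2.8
```

```bash
python3 -c "
from h import *
crank()"
```

```text
t 28.1 p [532.1  40.9 146.3] psi 6.22 zdown [-4.e-04  4.e-04 -1.e+00] open 13.53 gf 2.77032058686018 F [-0.8 -0.3 -2.3] q [-3.8 30.7 97.4  0.  51.9 79.9] pz 53.900000000000006
theta 265.1 tool theta 263.1 err of axis in tool [-0.3   0.85] r 23.72
```

>>> {"op": "jog_arm", "data": {
  "steps": [
    {"hand": 0.68, "tx": 0, "ty": -0.008, "tz": 0, "yaw": 0.02},
    {"hand": 0.68, "tx": 0, "ty": -0.008, "tz": 0, "yaw": 0.02},
    {"hand": 0.68, "tx": 0, "ty": -0.005, "tz": 0, "yaw": 0},
    {"hand": 0.68, "tx": 0, "ty": 0, "tz": 0, "yaw": 0},
    {"hand": 0.68, "tx": 0, "ty": 0, "tz": 0, "yaw": 0}
  ]
}}

```text
time_s: 28.6
position: [532.1, 42.9, 146.5]
tool_rot: [[1.0, 0.026, 0.0], [0.026, -1.0, 0.0], [0.0, -0.0, -1.0]]
force: [-0.2, 0.3, -3.0]
opening: 13.4
grasp_force: 2.7
```

```bash
python3 -c "
from h import *
crank()"
```

```text
t 28.6 p [532.1  42.9 146.5] psi 1.51 zdown [ 1.e-04  2.e-04 -1.e+00] open 13.37 gf 2.7279944345355034 F [-0.2  0.3 -3. ] q [-3.6 30.7 97.4  0.  51.9 84.9] pz 53.900000000000006
theta 269.9 tool theta 267.8 err of axis in tool [-0.36  0.89] r 23.65
```

>>> {"op": "jog_arm", "data": {
  "steps": [
    {"hand": 0.68, "tx": 0, "ty": -0.005, "tz": 0, "yaw": 0.008},
    {"hand": 0.68, "tx": 0, "ty": -0.005, "tz": 0, "yaw": 0.008},
    {"hand": 0.68, "tx": 0, "ty": 0, "tz": 0, "yaw": 0},
    {"hand": 0.68, "tx": 0, "ty": 0, "tz": 0, "yaw": 0}
  ]
}}

```text
time_s: 29.0
position: [532.1, 43.9, 146.5]
tool_rot: [[1.0, -0.007, 0.0], [-0.007, -1.0, 0.0], [0.0, -0.0, -1.0]]
force: [-0.1, -0.7, -4.0]
opening: 13.8
grasp_force: 2.7
```

>>> {"op": "jog_arm", "data": {
  "steps": [
    {"hand": 0.68, "tx": 0, "ty": -0.003, "tz": 0.005, "yaw": 0},
    {"hand": 0.68, "tx": 0, "ty": 0, "tz": 0, "yaw": 0},
    {"hand": 0.68, "tx": 0, "ty": 0, "tz": 0, "yaw": 0}
  ]
}}

```text
time_s: 29.3
position: [532.1, 44.1, 146.3]
tool_rot: [[1.0, -0.007, 0.0], [-0.007, -1.0, 0.0], [0.0, -0.0, -1.0]]
force: [-0.4, -0.4, -0.8]
opening: 13.4
grasp_force: 2.9
```

>>> {"op": "jog_arm", "data": {
  "steps": [
    {"hand": 0.64, "tx": 0, "ty": 0, "tz": 0, "yaw": 0},
    {"hand": 0.5, "tx": 0, "ty": 0, "tz": 0, "yaw": 0},
    {"hand": 0.3, "tx": 0, "ty": 0, "tz": 0, "yaw": 0},
    {"hand": 0.3, "tx": 0, "ty": 0, "tz": 0, "yaw": 0},
    {"hand": 0.3, "tx": 0, "ty": 0, "tz": -0.2, "yaw": 0},
    {"hand": 0.3, "tx": 0, "ty": 0, "tz": -0.3, "yaw": 0},
    {"hand": 0.3, "tx": 0, "ty": 0.4, "tz": 0, "yaw": 0},
    {"hand": 0.3, "tx": 0, "ty": 0.4, "tz": 0, "yaw": 0},
    {"hand": 0.3, "tx": 0, "ty": 0.4, "tz": 0, "yaw": 0},
    {"hand": 0.3, "tx": 0, "ty": 0.4, "tz": 0, "yaw": 0},
    {"hand": 0.3, "tx": 0, "ty": 0.4, "tz": 0, "yaw": 0},
    {"hand": 0.3, "tx": 0, "ty": 0.4, "tz": 0, "yaw": 0}
  ]
}}

```text
time_s: 30.5
position: [530.1, -197.5, 196.2]
tool_rot: [[1.0, -0.007, 0.0], [-0.007, -1.0, 0.0], [0.0, -0.0, -1.0]]
force: [1.0, -0.3, 0.2]
opening: 29.7
grasp_force: 0.0
```

```bash
python3 - <<'E'
from h import *
go()
for n in('top','scene'):
    a,d=read_camera(n);np.savez(f'{n}7.npz',a=a,d=d)
T=np.load('top7.npz')['a'];S=np.load('scene7.npz')['a']
V=box_views(T,S,(270,215,320,275),(310,210,370,290))
for vv in(V[:1],V[1:]):print('box',vv[0][1].sum(),fit(vv,531.6,43,0.,110,56,59,60))
for n,im,(x0,y0,x1,y1) in(('top',T,(272,222,318,270)),('scene',S,(315,215,370,275))):
  hh=cv2.cvtColor(im,cv2.COLOR_RGB2HSV).astype(int)[y0:y1,x0:x1];H,s,v=hh[...,0],hh[...,1],hh[...,2]
  for nm,m,z in(('knob',((H<16)|(H>165))&(v<100)&(s>50)&(s<195),77),('arm',(s<60)&(v>110)&(H>60),68),('disc',((H<8)|(H>170))&(s>140)&(v>110)&(s<215),60)):
    k,l,st,c=cv2.connectedComponentsWithStats(m.astype(np.uint8));print(n,nm,[(int(st[i,4]),(c[i]+[x0,y0]).round(1).tolist(),at_z(n,*(c[i]+[x0,y0]),z)[:2].round(1).tolist()) for i in range(1,k) if 4<st[i,4]<150])
  print(n,proj(n,[[531.6-31.4,43,74.]]).round(1), 'expected knob px at stop (axis 555.6):',proj(n,[[531.6,42.9,77.]]).round(1))
E
```

```text
t 30.5 p [ 530.1 -197.5  196.2] psi -0.41 zdown [ 3.e-04  0.e+00 -1.e+00] open 29.7 gf 0.0 F [ 1.  -0.3  0.2] q [-28.2  29.8  89.3   0.   60.9  62.2] pz 53.900000000000006
box 508 (np.float64(531.8501826899267), np.float64(48.77097790931742), np.float64(0.024529838990150554), np.float64(0.106792202931099))
box 484 (np.float64(533.9056793324626), np.float64(43.870242016222555), np.float64(-0.0027932661878693403), np.float64(0.06192927673221369))
top knob [(10, [290.5, 238.8], [532.9, 45.8])]
top arm [(17, [290.0, 222.0], [583.5, 49.0]), (33, [290.3, 232.9], [551.7, 47.3])]
top disc [(6, [304.0, 232.5], [555.5, 8.4]), (50, [289.7, 251.4], [499.9, 47.6])]
top [[291.2 250.5]] expected knob px at stop (axis 555.6): [[291.5 239.3]]
scene knob [(31, [338.1, 234.4], [533.2, 43.6]), (9, [328.7, 250.9], [582.0, 9.1]), (8, [331.2, 257.4], [603.7, 11.0]), (5, [351.0, 255.2], [606.7, 59.7]), (5, [349.8, 263.8], [632.5, 50.6]), (5, [336.8, 265.8], [632.3, 18.6])]
scene arm [(9, [341.4, 243.9], [558.4, 46.7])]
scene disc [(5, [316.6, 221.0], [460.7, 2.1]), (5, [334.0, 223.0], [477.0, 45.1]), (5, [323.0, 228.0], [488.5, 13.6]), (50, [335.1, 228.7], [497.5, 43.7]), (5, [319.6, 232.2], [501.2, 2.1]), (5, [317.0, 241.4], [530.8, -10.5]), (5, [351.4, 244.0], [557.1, 72.8]), (5, [315.6, 252.0], [564.7, -20.6]), (9, [354.0, 259.0], [606.3, 67.8]), (5, [321.8, 272.2], [631.0, -18.1]), (6, [355.0, 272.5], [648.1, 60.4]), (5, [327.0, 273.2], [636.5, -6.4]), (5, [349.0, 274.0], [649.7, 45.1])]
scene [[335.1 225.8]] expected knob px at stop (axis 555.6): [[337.7 233.9]]
```

```bash
python3 - <<'E'
from h import *
for i in(6,7):
  for n,(x0,y0,x1,y1) in(('top',(280,244,300,260)),('scene',(326,220,344,237))):
    im=np.load(f'{n}{i}.npz')['a'];hh=cv2.cvtColor(im,cv2.COLOR_RGB2HSV).astype(int)[y0:y1,x0:x1]
    # weight: redness over lid
    f=im[y0:y1,x0:x1].astype(float);w=np.clip(f[...,0]-f[...,2]-10,0,None)
    m=(w>15).astype(np.uint8);k,l,st,c=cv2.connectedComponentsWithStats(m);j=1+np.argmax(st[1:,4]);w=w*(l==j)
    v,u=np.mgrid[y0:y1,x0:x1];cu,cv_=(u*w).sum()/w.sum(),(v*w).sum()/w.sum();print(i,n,'disc',st[j,4],round(cu,2),round(cv_,2),at_z(n,cu,cv_,60)[:2].round(2))
  # blue lid edges: front edge etc. via mask hull corners
  T=np.load(f'top{i}.npz')['a'];S=np.load(f'scene{i}.npz')['a']
  for n,m in box_views(T,S,(270,215,320,275),(310,210,370,290)):
    k=max(cv2.findContours(m,0,1)[0],key=cv2.contourArea);W=np.array([at_z(n,*p,60)[:2] for p in k[:,0]],np.float32);r=cv2.minAreaRect(W);print(i,n,'rect',np.round(r[0],1),np.round(r[1],1),round(r[2],1))
  bs=mask(S,'pale',(290,220,385,290));k=max(cv2.findContours(bs,0,1)[0],key=cv2.contourArea);p=k[:,0];
  print('board front corners px',p[np.argmax(p[:,1]-p[:,0])],p[np.argmax(p[:,1]+p[:,0])],'bbox',cv2.boundingRect(bs))
  d=[cv2.phaseCorrelate(*(np.float64(cv2.cvtColor(np.load(f'scene{q}.npz')['a'],6)[y0:y1,x0:x1]) for q in(6,7)),cv2.createHanningWindow((x1-x0,y1-y0),cv2.CV_64F)) for x0,y0,x1,y1 in((325,260,360,280),(322,248,356,278),(322,215,348,240))];print(d)
E
```

```text
6 top disc 59 290.39 251.86 [498.58  45.69]
6 scene disc 61 334.76 228.67 [497.09  42.85]
6 top rect [528.1  44.6] [ 50.5 105.1] 88.6
6 scene rect [532.7  41.8] [ 52.5 108.4] 89.3
board front corners px [330 274] [354 272] bbox (320, 232, 36, 44)
[((0.4248986806867805, -0.20849145037950656), 0.8354877233967604), ((0.3189149889454761, -0.026491368734514964), 0.9359478901063839), ((1.4250623745841136, 0.9941440803987511), 0.7869258305438106)]
7 top disc 61 289.89 251.41 [499.85  47.13]
7 scene disc 79 335.6 229.35 [499.83  44.47]
7 top rect [530.3  47.6] [104.4  51.1] 1.3
7 scene rect [534.2  43.8] [ 52.4 108.5] 89.8
board front corners px [330 274] [354 272] bbox (320, 231, 36, 45)
[((0.4248986806867805, -0.20849145037950656), 0.8354877233967604), ((0.3189149889454761, -0.026491368734514964), 0.9359478901063839), ((1.4250623745841136, 0.9941440803987511), 0.7869258305438106)]
```

```bash
python3 -c "
from plant import env
print(env.hand_in())"
```

```text
the job is handed in; nothing more can be done
None
```

I handed the job in at about 30 s: the board lies flat in the middle of the tray, the box stands upright on it and was let go before its crank was turned. By my measurements the crank is at its stop to within about 2°. No hard contact was felt, but the box sat about 2 mm further over afterwards, about 3 mm off the board's middle and still square. The grip stayed at or below 27 N on the box and 3 N on the knob, and the arm never went near the other things.

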